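# Pack a sample kit and slide its case shut

## Task

Pack this sample kit: slide the case's cover fully open and move every cork transport block from its pockets to the grey returns tray. Then stand every bottle upright in the pocket of its cap's colour, one after another in the order of the pockets' dots from one to five (a pocket whose bottle is missing stays empty), and finally slide the cover fully shut. Leave everything else on the table alone.

Things in the scene. Friction and masses are not known exactly. Their poses are not given: they have to be found in the camera images.
- case: dark blue open-topped sample case fixed to the table, 132 mm (x) by 249 mm (y); origin under the centre of its compartment, x axis = the way its cover opens (roughly away from the robot). Inside 120 by 233 mm. End walls (x = -63, +63 mm) 70 mm high; side walls (y = -120.5, +120.5 mm, 8 mm thick) 80 mm high, running on to x = +191 mm as rails for the open cover
- cover (a joint): how far the light plywood cover has been slid open along the case's +x axis, in m: 0 = shut, 0.125 = fully open. The cover is a flat plate 132 mm by 230 mm, its underside 71 mm and its top 77 mm above the table. It has about 2 N of friction and stays where it is left
- cover_handle (a point): top centre of the black handle bar on the cover, 107 mm above the table; the bar is 14 mm thick (case x), 70 mm long (case y) and stands 30 mm above the cover; it moves with the cover
- tray: grey open returns tray fixed to the table, 170 mm (x) by 130 mm (y), 40 mm high, walls and floor 5 mm, origin under its centre
- pocket1 (a point): centre of the floor of pocket 1 (1 white dot, red floor and strips), 6 mm above the table. The five square pockets form a row along the case's y (pocket 1 at its +y end), 45 mm apart, 40 mm wide inside, 24 mm deep, 5 mm walls between, in a grey insert whose top is 30 mm above the table; on each side of the row (case -x and +x) the insert's top is flat and 40 mm wide
- pocket2 (a point): centre of the floor of pocket 2 (2 white dots, yellow floor and strips), 6 mm above the table
- pocket3 (a point): centre of the floor of pocket 3 (3 white dots, green floor and strips), 6 mm above the table
- pocket4 (a point): centre of the floor of pocket 4 (4 white dots, blue floor and strips), 6 mm above the table
- pocket5 (a point): centre of the floor of pocket 5 (5 white dots, white floor and strips), 6 mm above the table
- bottle1: small upright amber sample bottle with a red cap, straight round 32 mm across, heavy-bottomed, 60 mm tall, about 100 g, origin at the centre of its underside, z up through the cap; stands loose on the table; not always there
- bottle2: small upright amber sample bottle with a yellow cap, straight round 32 mm across, heavy-bottomed, 60 mm tall, about 100 g, origin at the centre of its underside, z up through the cap; stands loose on the table; not always there
- bottle3: small upright amber sample bottle with a green cap, straight round 32 mm across, heavy-bottomed, 60 mm tall, about 100 g, origin at the centre of its underside, z up through the cap; stands loose on the table; not always there
- bottle4: small upright amber sample bottle with a blue cap, straight round 32 mm across, heavy-bottomed, 60 mm tall, about 100 g, origin at the centre of its underside, z up through the cap; stands loose on the table; not always there
- bottle5: small upright amber sample bottle with a white cap, straight round 32 mm across, heavy-bottomed, 60 mm tall, about 100 g, origin at the centre of its underside, z up through the cap; stands loose on the table; not always there
- block1: cork transport block, square 28 by 28 mm, 58 mm tall, 40 g, origin at the centre of its underside; when there, it stands in pocket 1 under the cover at the start; not always there
- block2: cork transport block, square 28 by 28 mm, 58 mm tall, 40 g, origin at the centre of its underside; when there, it stands in pocket 2 under the cover at the start; not always there
- block3: cork transport block, square 28 by 28 mm, 58 mm tall, 40 g, origin at the centre of its underside; when there, it stands in pocket 3 under the cover at the start; not always there
- block4: cork transport block, square 28 by 28 mm, 58 mm tall, 40 g, origin at the centre of its underside; when there, it stands in pocket 4 under the cover at the start; not always there
- block5: cork transport block, square 28 by 28 mm, 58 mm tall, 40 g, origin at the centre of its underside; when there, it stands in pocket 5 under the cover at the start; not always there
- tape: bystander: roll of brown tape lying flat, 90 mm across, 45 mm high, origin under its centre
- labels: bystander: stack of white labels 100 by 70 by 35 mm, origin under its centre
- mug: bystander: blue mug 76 mm across, 90 mm high, origin under its centre
- scanner: bystander: black and yellow hand scanner lying flat, 165 mm long, 30 mm high
- gluestick: bystander: black glue stick standing upright, 28 mm across, 90 mm tall, origin at the centre of its underside
Not all that is in view belongs to the job. What is shaped like the bottle2 but pink is not meant. There is more than one size of the tray; the one meant has the size given above.

How it is judged (in metres and radians):
On the way, in this order (a step that is already met when the one before it is completed fails the run):
1. the cover is slid open (value of joint cover above 0.112 m), for 0.2 s.
2. every cork block is out of the case and in the returns tray (x of block1 in the frame of tray between -0.08 and 0.08 m and y of block1 in the frame of tray between -0.06 and 0.06 m and z of each of block1, block2, block3, block4, block5 in the frame of tray below 0.045 m and linear speed of each of block1, block2, block3, block4, block5 below 0.05 m/s and x of block2 in the frame of tray between -0.08 and 0.08 m and y of block2 in the frame of tray between -0.06 and 0.06 m and x of block3 in the frame of tray between -0.08 and 0.08 m and y of block3 in the frame of tray between -0.06 and 0.06 m and x of block4 in the frame of tray between -0.08 and 0.08 m and y of block4 in the frame of tray between -0.06 and 0.06 m and x of block5 in the frame of tray between -0.08 and 0.08 m and y of block5 in the frame of tray between -0.06 and 0.06 m), for 0.2 s.
3. the red-capped bottle, if there, stands in pocket 1 (horizontal distance between bottle1 and pocket1 below 0.01 m and z of bottle1 in the frame of pocket1 below 0.006 m and angle between bottle1's own z axis and vertical below 0.12 rad and linear speed of bottle1 below 0.05 m/s), for 0.2 s.
4. the yellow-capped bottle, if there, stands in pocket 2 (horizontal distance between bottle2 and pocket2 below 0.01 m and z of bottle2 in the frame of pocket2 below 0.006 m and angle between bottle2's own z axis and vertical below 0.12 rad and linear speed of bottle2 below 0.05 m/s), for 0.2 s.
5. the green-capped bottle, if there, stands in pocket 3 (horizontal distance between bottle3 and pocket3 below 0.01 m and z of bottle3 in the frame of pocket3 below 0.006 m and angle between bottle3's own z axis and vertical below 0.12 rad and linear speed of bottle3 below 0.05 m/s), for 0.2 s.
6. the blue-capped bottle, if there, stands in pocket 4 (horizontal distance between bottle4 and pocket4 below 0.01 m and z of bottle4 in the frame of pocket4 below 0.006 m and angle between bottle4's own z axis and vertical below 0.12 rad and linear speed of bottle4 below 0.05 m/s), for 0.2 s.
7. the white-capped bottle, if there, stands in pocket 5 (horizontal distance between bottle5 and pocket5 below 0.01 m and z of bottle5 in the frame of pocket5 below 0.006 m and angle between bottle5's own z axis and vertical below 0.12 rad and linear speed of bottle5 below 0.05 m/s), for 0.2 s.
8. the cover is slid shut (value of joint cover below 0.006 m), for 0.2 s.
At the end, for the whole second after the job is handed in: The cover is shut (within 6 mm), every bottle present stands upright on the floor of the pocket of its own colour (within 10 mm of its centre, 6 mm of height, 0.12 rad), and every cork block present lies or stands in the returns tray, at rest (all of step 2 and all of step 3 and all of step 4 and all of step 5 and all of step 6 and all of step 7 and value of joint cover below 0.006 m); the robot touches nothing.
It fails at once if the tape is disturbed (moved over 40 mm) (distance of tape from where it was at the start of the episode above 0.04 m).
It fails at once if the labels is disturbed (moved over 40 mm) (distance of labels from where it was at the start of the episode above 0.04 m).
It fails at once if the mug is disturbed (moved over 40 mm) (distance of mug from where it was at the start of the episode above 0.04 m).
It fails at once if the scanner is disturbed (moved over 40 mm) (distance of scanner from where it was at the start of the episode above 0.04 m).
It fails at once if the gluestick is disturbed (moved over 40 mm) (distance of gluestick from where it was at the start of the episode above 0.04 m).
Of bottle1, bottle2, bottle3, bottle4, bottle5 only 3 to 5 are there at a start; the rules pass over those that are not, and their reading is None.
Of block1, block2, block3, block4, block5 only 2 to 3 are there at a start; the rules pass over those that are not, and their reading is None.
At some moment in a run one of bottle1, bottle2, bottle3, bottle4, bottle5 may be knocked a few centimetres aside while the robot is not near it.
It also fails if it takes over 210 s, if anything falls off the work surface, if the arm or the gripper's body presses on something with over 40 N, if the wrist force passes 120 N, or if a joint passes its speed limit or range.

## Robot

A 7-joint arm with a two-finger parallel gripper is mounted at the origin on the work surface. World frame = base frame: x ahead of the robot, y to its left, z up, the work surface at z = 0. Lengths are in mm, angles in degrees, forces in N, time in s.
With the tool pointing down it reaches from about 425 to 950 mm from the base axis. Payload 4.7 kg.
Tool frame: the origin (TCP) lies at the very end of the fingers, on their centre line; the grasp point (between the pads) lies 19 mm behind it; y points along the fingers, z is the direction in which the jaws open and shut, and the axes are right-handed (so a half turn about y gives the same grasp; the last joint's range is limited). The gripper opens to 85 mm and grips with 20 to 120 N. Pads are 22 mm wide; open, the fingers measure 114 mm over their backs; the gripper's body (76 mm by 85 mm) begins 54 mm behind the grasp point. The pads swing forward as they close: fully open they stand 13 mm farther back than shut.
Start: joints at [-72.473, 26.849, -2.785, 87.806, 1.381, 65.374, -4.715], TCP at [221.752, 637.554, 231.335] pointing down, gripper open.
Joint ranges: [-148.3, 148.3], [-19.14, 114.17], [-79.39, 73.82], [5.75, 140.21], [-59.74, 239.74], [12.07, 113.84], [-152.46, 152.46]. Speed limits (degrees/s): [147.25, 147.25, 180, 180, 180, 180, 180].

## Interface

Orientations are given as [roll, pitch, yaw] about the fixed x, y, z axes, in that order (R = Rz(yaw) Ry(pitch) Rx(roll)).
In Python, from plant import r, cams, job gives the robot as it stands.
- The arm moves only by the shell command python3 -m creep 'ROWS' [FORCE]. ROWS is JSON, a list of rows, each a list of 3 entries, a list of its own where there are three numbers: the opening, from 0 (shut) to 1 (fully open), then the shift along the tool's x, y, z in m, then the turn, a rotation vector about the tool's x, y, z in rad. A call has 1 to 20 rows; each row is the pose to reach, as a shift and turn from the pose commanded when the call began, along the tool's axes at that moment; what a row does not reach only later rows make up. A row lasts 1/10 s, in which the tool goes at most 50 mm and 8.59 degrees, less where a joint would pass 70% of its speed; a pose out of reach is approached as far as the arm can. A call with a gripper value outside its range is refused whole. The fingers move at their own pace and stop on an object; FORCE is the grip in N (left out, the last holds). Time passes only in rows, so rows that repeat a pose let the fingers close. It gives the time, the measured TCP pose, the force and the opening at its end, in the units of the state.
- r.observe(): the state, without advancing time (a new reading comes with each control period).
- cams.grab_frame(name): name is "scene" or "top" or "wrist"; returns the picture (400x640x3 uint8, red, green, blue); there is no depth.
- cams.get_calibration(name): a dict with "vfov" (degrees; the focal length in pixels is half the picture's height over the tangent of half this angle, whatever the lens; pixels are square), "cx", "cy" (the principal point, pixels), "R" (3x3) and "t" (3): a world point X has camera coordinates R X + t. Camera axes: x right, y down, z forward; pixel columns grow to the right and rows downward; lengths in mm; the calibration is good to about 2 mm. The wrist camera is an equidistant fisheye: a pixel r from the principal point sees the ray r / f radians off the axis. A picture is of the moment at which its call begins: read the wrist's pose just before it. get_calibration takes no time and is no camera call; for the wrist camera it gives the pose at the moment of the call.
- job.hand_in(): hands the job in, once; it reports no verdict.
Trained networks look in the newest picture that a camera, given by its name, has taken for a name from the list of things; names that differ only in an ending like _2 or _b are one class to them, and where a whole thing is asked for, a point or a joint stands for the part that bears it (a point fixed in the world has none). Each returns a list of dicts, best first, with "p" (0 to 1); they miss things now and then, are a little off and sometimes report something else, mostly with a low value. They report only what shows in the picture. A call takes as long as a camera call. They do not tell look-alikes from the thing itself.
- cams.find_in(camera, name): "extent" ([left, top, right, bottom] in pixels, round what is visible of it).
- cams.silhouettes(camera, name): "pixels" (400x640 bool, what is visible of it) and "extent" ([left, top, right, bottom] in pixels, round what is visible of it).
- cams.landmark_of(camera, name): "pixel" ([column, row] in pixels: a listed point, or the origin of a listed thing).
The state is a dict: "clock": time; "q": joint angles; "joint_velocities": joint speeds; "joint_torque": joint torques, N m; "tool_pos": TCP position; "ee_rot": TCP orientation; "ft_force": force on the tool from outside, world axes, zero at the start; "torque": the same for the moment, N m; "grip_width": opening from 0.0 (shut) to 1.0 (fully open).
Only numpy, scipy, OpenCV 4.12 (cv2) and the standard library are available. Lean on these libraries where they do the work, as an engineer would, in place of code of your own. Each camera call takes 0.05 s, during which the arm holds its last target.

## Working session

There is one attempt and no reset: what is moved stays moved. The work goes in short steps, Python scripts to look and compute and a shell command to move; the robot and the scene stay as the last step left them, time stands still between calls to the robot, and variables do not carry over. Pictures are saved under pics/ and viewed, and the job is handed in when it is done.

```bash
ls; mkdir -p pics; python3 - <<'E'
from plant import r,cams,job
import cv2
s=r.observe()
print(s)
for n in ["scene","top","wrist"]:
    im=cams.grab_frame(n); cv2.imwrite(f"pics/{n}0.png",im[:,:,::-1])
    print(n,cams.get_calibration(n))
E
```

```text
pics
{'clock': 0.0, 'q': array([-72.47266505,  26.89721794,  -2.78438752,  87.87576426,
         1.38141473,  65.37376811,  -4.71545532]), 'joint_velocities': array([-0.11502409,  0.02489152, -0.04538422, -0.04690294,  0.13823127,
       -0.02901275,  0.00018838]), 'joint_torque': array([-1.21239231e-03, -5.10320306e+01, -4.74809075e-02, -2.37714708e+01,
        1.06543419e-02,  7.71366816e-03, -7.43808556e-06]), 'tool_pos': array([221.59432996, 636.95961182, 230.24737883]), 'ee_rot': array([-9.01130735e+01, -4.68143549e-03, -1.91810080e+01]), 'ft_force': array([ 0.51603382, -0.8467121 , -0.29051779]), 'torque': array([0.01491415, 0.01075435, 0.05026608]), 'grip_width': 0.9985265669982878}
scene {'vfov': 51.330432760429616, 'cx': 322.1394642476779, 'cy': 201.28720656675173, 'R': array([[-0.53801187,  0.84293212, -0.00294264],
       [ 0.58156835,  0.36866168, -0.72516675],
       [-0.61018151, -0.39185967, -0.68856701]]), 't': array([ 249.25046287, -243.74525212, 1640.18776772])}
top {'vfov': 43.8845329944022, 'cx': 333.6922759434718, 'cy': 194.084646529442, 'R': array([[ 0.01887129, -0.99978241, -0.00888814],
       [-0.99616808, -0.01804227, -0.08557819],
       [ 0.08539921,  0.01046905, -0.99629181]]), 't': array([  28.62887888,  515.33097715, 1520.31464687])}
wrist {'vfov': 65.70646984690485, 'cx': 319.4352544519346, 'cy': 196.3910644196446, 'R': array([[ 3.28158899e-01,  9.44622082e-01, -9.26410862e-04],
       [ 9.02020164e-01, -3.13067615e-01,  2.97234406e-01],
       [ 2.80484154e-01, -9.83757566e-02, -9.54804090e-01]]), 't': array([-674.08092293,  -39.7879506 ,  381.03944286])}
```

View pics/top0.png

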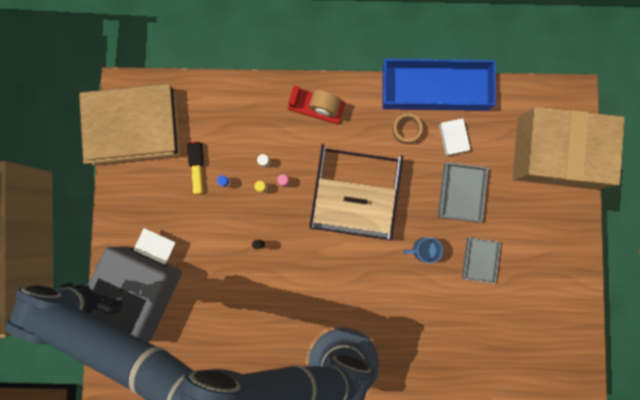

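View pics/scene0.png

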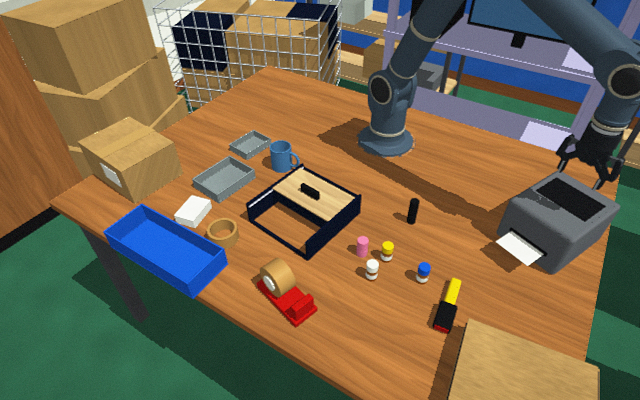

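View pics/wrist0.png

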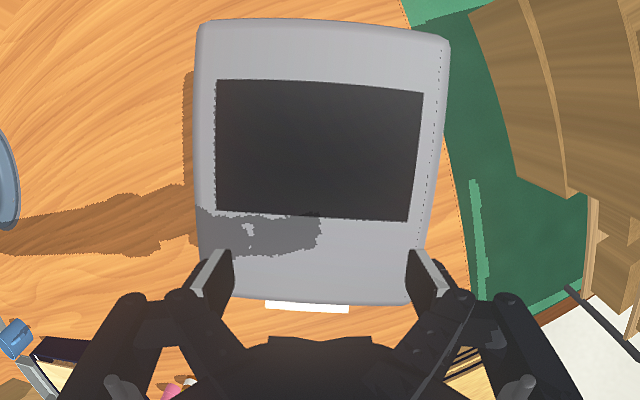

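```bash
cat > h.py <<'E'
from plant import r,cams,job
import numpy as np, cv2
def f(c): return 200/np.tan(np.radians(c['vfov']/2))
def ray(name,px,c=None):
    c=c or cams.get_calibration(name); R=np.array(c['R']);t=np.array(c['t'])
    u=(px[0]-c['cx'])/f(c); v=(px[1]-c['cy'])/f(c)
    if name=='wrist':
        a=np.hypot(u,v); k=np.sin(a)/a if a>1e-9 else 1
        d=np.array([u*k,v*k,np.cos(a)])
    else: d=np.array([u,v,1.])
    return -R.T@t, R.T@d
def onz(name,px,z,c=None):
    o,d=ray(name,px,c); return o+d*(z-o[2])/d[2]
def proj(name,X,c=None):
    c=c or cams.get_calibration(name); p=np.array(c['R'])@np.array(X,float)+np.array(c['t'])
    if name=='wrist':
        a=np.arctan2(np.hypot(p[0],p[1]),p[2]); q=p[:2]/max(np.hypot(p[0],p[1]),1e-9)*a*f(c)
    else: q=p[:2]/p[2]*f(c)
    return q+[c['cx'],c['cy']]
def save(name,im,scale=1,crop=None):
    if crop: im=im[crop[1]:crop[3],crop[0]:crop[2]]
    if scale!=1: im=cv2.resize(im,None,fx=scale,fy=scale,interpolation=cv2.INTER_CUBIC)
    cv2.imwrite('pics/'+name+'.png',im[:,:,::-1])
E
python3 - <<'E'
from h import *
np.set_printoptions(precision=1,suppress=True)
Z=dict(case=0,cover_handle=107,tray=0,bottle1=0,bottle2=0,bottle3=0,bottle4=0,bottle5=0,block1=6,pocket1=6,pocket5=6,pocket3=6,tape=0,labels=0,mug=0,scanner=0,gluestick=0)
for cam in ['top','scene']:
    im=cams.grab_frame(cam); 
    if cam=='top': save('top1',im,2.2,(160,60,520,320))
    else: save('scene1',im,2,(180,110,520,350))
    for n,z in Z.items():
        for d in cams.landmark_of(cam,n)[:4]:
            if d['p']>.3: print(cam,n,round(d['p'],2),np.array(d['pixel']),onz(cam,d['pixel'],z)[:2])
E
```

```text
top case 0.91 [352.3 211.3] [463.4 -21.1]
top cover_handle 0.94 [358.4 200.5] [489.9 -35.5]
top tray 0.65 [460.1 192.2] [ 529.8 -359.1]
top bottle1 0.69 [263.4 188.1] [531.6 260.8]
top bottle1 0.67 [261.  162.5] [613.  270.9]
top bottle1 0.62 [231.  183.2] [545.3 363.9]
top bottle1 0.51 [353.9 214.9] [452.2 -26.3]
top bottle2 0.69 [263.4 188.1] [531.6 260.8]
top bottle2 0.67 [261.  162.5] [613.  270.9]
top bottle2 0.62 [231.  183.2] [545.3 363.9]
top bottle2 0.51 [353.9 214.9] [452.2 -26.3]
top bottle3 0.69 [263.4 188.1] [531.6 260.8]
top bottle3 0.67 [261.  162.5] [613.  270.9]
top bottle3 0.62 [231.  183.2] [545.3 363.9]
top bottle3 0.51 [353.9 214.9] [452.2 -26.3]
top bottle4 0.69 [263.4 188.1] [531.6 260.8]
top bottle4 0.67 [261.  162.5] [613.  270.9]
top bottle4 0.62 [231.  183.2] [545.3 363.9]
top bottle4 0.51 [353.9 214.9] [452.2 -26.3]
top bottle5 0.69 [263.4 188.1] [531.6 260.8]
top bottle5 0.67 [261.  162.5] [613.  270.9]
top bottle5 0.62 [231.  183.2] [545.3 363.9]
top bottle5 0.51 [353.9 214.9] [452.2 -26.3]
top block1 0.65 [260.9 243.8] [356.5 262.3]
top block1 0.49 [354
[... 1762 characters left out ...]
ottle5 0.73 [386.6 255.9] [526.3 263.6]
scene bottle5 0.64 [370. 273.] [606.8 251.4]
scene bottle5 0.52 [360.3 251.9] [554.3 191.5]
scene bottle5 0.49 [422.1 280.2] [551.2 384.7]
scene pocket1 0.93 [338.4 215.3] [464.1  62.1]
scene pocket1 0.41 [220.3 238.6] [ 740.1 -188.6]
scene pocket5 0.93 [338.4 215.3] [464.1  62.1]
scene pocket5 0.41 [220.3 238.6] [ 740.1 -188.6]
scene pocket3 0.93 [338.4 215.3] [464.1  62.1]
scene pocket3 0.41 [220.3 238.6] [ 740.1 -188.6]
scene tape 0.57 [223.3 235.2] [ 721.4 -194.8]
scene labels 0.72 [192.2 215.8] [ 712.4 -336.2]
scene mug 0.84 [283.1 166.2] [ 351.3 -240.6]
scene scanner 0.7 [445.7 312.2] [612.5 475.6]
scene gluestick 0.81 [406.9 221.2] [365.4 255.7]
```

View pics/top1.png

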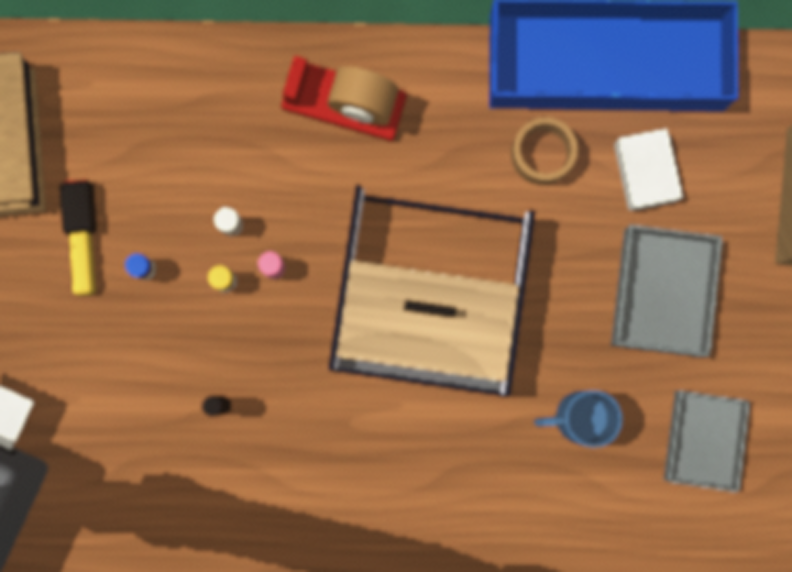

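View pics/scene1.png

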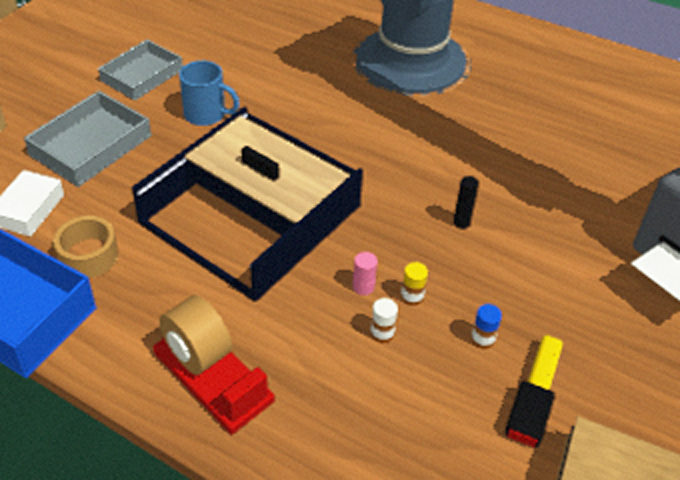

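```bash
python3 - <<'E'
from h import *
np.set_printoptions(precision=1,suppress=True)
P=np.array([onz('top',(160+u/2.2,60+v/2.2),z)[:2] for u,v,z in [(358,187,80),(531,212,80),(333,370,80),(507,393,80)]])
print(P)
d=P[:2].mean(0)-P[2:].mean(0); print(np.linalg.norm(d),np.degrees(np.arctan2(d[1],d[0]))); e=P[0]+P[2]-P[1]-P[3]; print(np.linalg.norm(e)/2,np.degrees(np.arctan2(e[1],e[0]))-90)
m=P[2:].mean(0)+d/np.linalg.norm(d)*66; print('orig',m)
th=np.arctan2(d[1],d[0]); X=np.array([np.cos(th),np.sin(th)])
h=onz('top',(160+431/2.2,60+309/2.2),107)[:2]; print('handle',h,(h-m)@X)
for n,(u,v) in dict(y=(219,278),w=(226,220),b=(137,266),p=(270,264)).items(): print(n,onz('top',(160+u/2.2,60+v/2.2),60)[:2])
q=[onz('top',(160+u/2.2,60+v/2.2),40)[:2] for u,v in [(629,228),(722,238),(614,345),(713,356)]]; q=np.array(q); print(q,q.mean(0))
E
```

```text
[[ 657.7   73.4]
 [ 627.2 -163.7]
 [ 406.8  102. ]
 [ 380.3 -133.2]]
250.70134933033825 -6.7708260806486535
237.8945229793584 -6.883943787000433
orig [459.1 -23.4]
handle [489.9 -28.2] 31.16518624724598
y [530.9 263.5]
w [612.  256.3]
b [545.6 377.6]
p [551.6 193.5]
[[ 613.6 -306. ]
 [ 601.8 -435.7]
 [ 449.4 -285.1]
 [ 436.7 -422. ]] [ 525.3 -362.2]
```

```bash
cat >> h.py <<'E'
from scipy.spatial.transform import Rotation as Ro
def pose():
    s=r.observe(); R=Ro.from_euler('xyz',s['ee_rot'],degrees=True).as_matrix(); return np.array(s['tool_pos']),R,s
def go(x,y,z,yaw):
    p,R,s=pose(); sh=R.T@(np.array([x,y,z])-p)/1000
    T=(Ro.from_euler('z',yaw,degrees=True)*Ro.from_euler('x',-90,degrees=True)).as_matrix()
    rv=Ro.from_matrix(R.T@T).as_rotvec()
    print('->',(x,y,z,yaw),'shift',np.round(sh,4).tolist(),'turn',np.round(rv,4).tolist())
E
python3 - <<'E'
from h import *
p,R,s=pose(); c=cams.get_calibration('wrist'); C=-np.array(c['R']).T@np.array(c['t'])
print('cam in tool',R.T@(C-p),'cam axis in tool',R.T@np.array(c['R'])[2])
go(430,300,250,-60); go(400,-20,250,-96.8)
E
```

```text
cam in tool [ -75.5349151  -144.53432518   -0.37895467] cam axis in tool [2.97185391e-01 9.54819557e-01 6.75306607e-04]
-> (430, 300, 250, -60) shift [0.3076, -0.0187, -0.2504] turn [-0.0, 0.7124, -0.0001]
-> (400, -20, 250, -96.8) shift [0.3844, -0.0187, -0.5625] turn [-0.0, 1.3547, -0.0001]
```

```bash
python3 -m creep '[[1,[0.02,-0.02,-0.02],[0,0.05,0]],[1,[0.308,-0.02,-0.25],[0,0.712,0]],[1,[0.308,-0.02,-0.25],[0,0.712,0]],[1,[0.308,-0.02,-0.25],[0,0.712,0]],[1,[0.308,-0.02,-0.25],[0,0.712,0]],[1,[0.308,-0.02,-0.25],[0,0.712,0]],[1,[0.308,-0.02,-0.25],[0,0.712,0]],[1,[0.308,-0.02,-0.25],[0,0.712,0]],[1,[0.308,-0.02,-0.25],[0,0.712,0]],[1,[0.308,-0.02,-0.25],[0,0.712,0]],[1,[0.308,-0.02,-0.25],[0,0.712,0]],[1,[0.308,-0.02,-0.25],[0,0.712,0]]]' && python3 - <<'E'
from h import *
go(450,-30,230,-96.8); go(485,-20,210,-96.8)
print(r.observe()['q'])
im=cams.grab_frame('top'); save('top2',im)
im=cams.grab_frame('scene'); save('scene2',im)
E
```

```text
clock: 3.15
tool_pos: [429.4, 302.1, 251.3]
ee_rot: [-90.0, 0.0, -59.8]
ft_force: [0.3, 0.4, -0.2]
grip_width: 1.004
-> (450, -30, 230, -96.8) shift [0.2973, 0.021, -0.1493] turn [0.0003, 0.6459, -0.0008]
-> (485, -20, 210, -96.8) shift [0.3063, 0.041, -0.114] turn [0.0003, 0.6459, -0.0008]
[-50.97524801  11.64204324  13.22649935 107.35862689  -3.07262179
  61.32764216  -6.32883628]
```

```bash
python3 -m creep '[[1,[0.297,0.021,-0.149],[0,0.646,0]],[1,[0.297,0.021,-0.149],[0,0.646,0]],[1,[0.297,0.021,-0.149],[0,0.646,0]],[1,[0.297,0.021,-0.149],[0,0.646,0]],[1,[0.297,0.021,-0.149],[0,0.646,0]],[1,[0.297,0.021,-0.149],[0,0.646,0]],[1,[0.297,0.021,-0.149],[0,0.646,0]],[1,[0.297,0.021,-0.149],[0,0.646,0]],[1,[0.297,0.021,-0.149],[0,0.646,0]],[1,[0.297,0.021,-0.149],[0,0.646,0]],[1,[0.297,0.021,-0.149],[0,0.646,0]]]' && python3 - <<'E'
from h import *
np.set_printoptions(precision=1,suppress=True)
print(r.observe()['q'])
im=cams.grab_frame('wrist'); save('w1',im)
for n,z in [('cover_handle',107),('case',0)]:
  for d in cams.landmark_of('wrist',n): print(n,d['p'],d['pixel'],onz('wrist',d['pixel'],z))
E
```

```text
clock: 4.35
tool_pos: [450.3, -29.7, 230.2]
ee_rot: [-90.0, 0.0, -96.8]
ft_force: [-0.1, 0.7, -0.1]
grip_width: 1.003
[-30.7   5.5  31.7 118.3  -3.5  57.1  -4.1]
cover_handle 0.68 [368.9, 176.2] [495.9 -24.4 107. ]
case 0.62 [328.8, 163.8] [462.3 -30.7   0. ]
```

View pics/w1.png

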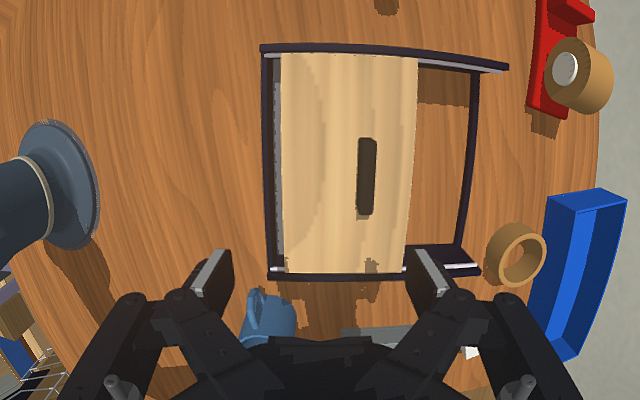

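View pics/scene2.png

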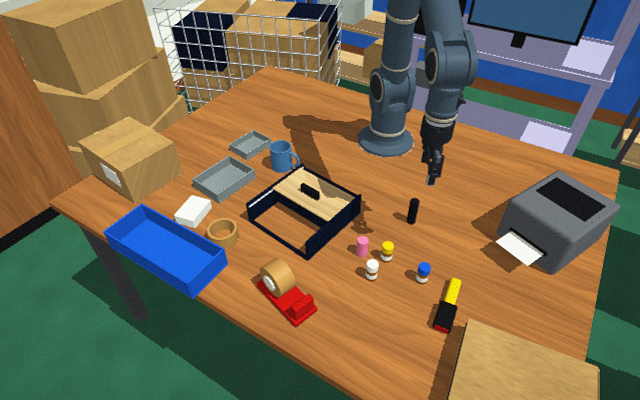

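```bash
python3 - <<'E'
from h import *
for u,v in [(367,138),(365,214),(366,176),(280,53),(283,272),(267,44),(268,279)]: print(u,v,onz('wrist',(u,v),107 if u>300 else 77 if u>275 else 80)[:2])
go(494,-26,140,-96.8); go(494,-26,85,-96.8)
E
```

```text
367 138 [497.11732871   9.77563288]
365 214 [489.59772765 -60.2348697 ]
366 176 [493.25867812 -24.17928925]
280 53 [428.45736717  97.87022509]
283 272 [ 397.5305929  -130.36922757]
267 44 [417.60596889 108.23091037]
268 279 [ 379.51215627 -136.21761668]
-> (494, -26, 140, -96.8) shift [-0.0097, 0.0903, 0.043] turn [0.0001, -0.0013, -0.0001]
-> (494, -26, 85, -96.8) shift [-0.0097, 0.1453, 0.043] turn [0.0001, -0.0013, -0.0001]
```

```bash
python3 -m creep '[[0.5,[-0.01,0.03,0.043],[0,0,0]],[0.5,[-0.01,0.08,0.043],[0,0,0]],[0.5,[-0.01,0.09,0.043],[0,0,0]],[0.5,[-0.01,0.12,0.043],[0,0,0]],[0.5,[-0.01,0.145,0.043],[0,0,0]],[0.5,[-0.01,0.145,0.043],[0,0,0]],[0,[-0.01,0.145,0.043],[0,0,0]],[0,[-0.01,0.145,0.043],[0,0,0]],[0,[-0.01,0.145,0.043],[0,0,0]],[0,[-0.01,0.145,0.043],[0,0,0]],[0,[-0.01,0.145,0.043],[0,0,0]],[0,[-0.01,0.145,0.043],[0,0,0]]]' 20 && python3 - <<'E'
from h import *
im=cams.grab_frame('wrist'); save('w2',im)
E
```

```text
clock: 5.7
tool_pos: [495.0, -26.7, 87.0]
ee_rot: [-89.9, 0.1, -97.0]
ft_force: [-0.9, -0.3, 7.2]
grip_width: 0.162
```

View pics/w2.png

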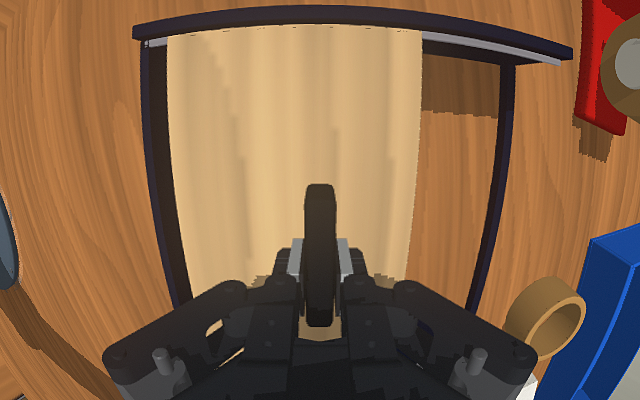

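```bash
python3 -m creep '[[0,[0,-0.003,0.005],[0,0,0]],[0,[0,-0.003,0.025],[0,0,0]],[0,[0,-0.003,0.045],[0,0,0]],[0,[0,-0.003,0.065],[0,0,0]],[0,[0,-0.003,0.08],[0,0,0]],[0,[0,-0.003,0.084],[0,0,0]],[0,[0,-0.003,0.084],[0,0,0]],[0,[0,-0.003,0.084],[0,0,0]]]' && python3 - <<'E'
from h import *
im=cams.grab_frame('wrist'); save('w3',im)
im=cams.grab_frame('top'); save('top3',im,2.2,(280,100,520,300))
E
```

```text
clock: 6.55
tool_pos: [576.3, -37.3, 87.2]
ee_rot: [-90.1, -0.1, -97.0]
ft_force: [1.4, -3.2, -16.4]
grip_width: 0.161
```

View pics/w3.png

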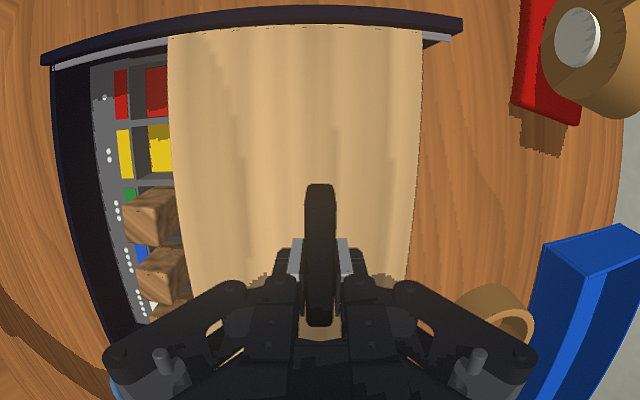

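View pics/top3.png

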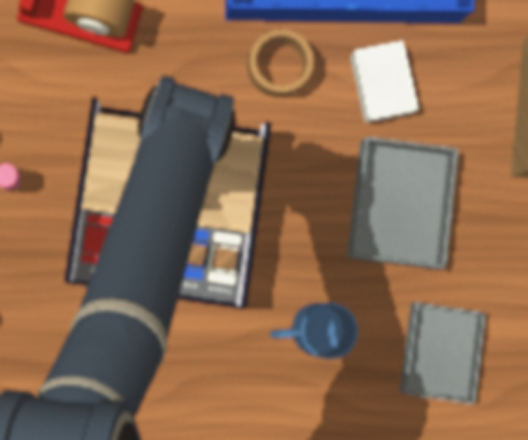

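```bash
python3 -m creep '[[0,[0,0.001,0.002],[0,0,0]],[0,[0,0.001,0.004],[0,0,0]],[0,[0,0.001,0.006],[0,0,0]],[0,[0,0.001,0.006],[0,0,0]],[0,[0,0.001,0.006],[0,0,0]]]';  python3 -m creep '[[0,[0,0,0.001],[0,0,0]],[0,[0,0,0.002],[0,0,0]],[0,[0,0,0.002],[0,0,0]],[0,[0,0,0.002],[0,0,0]]]'
```

```text
clock: 7.15
tool_pos: [583.1, -38.2, 87.2]
ee_rot: [-90.0, -0.0, -97.0]
ft_force: [-1.9, -3.5, -10.8]
grip_width: 0.159
clock: 7.55
tool_pos: [585.3, -38.4, 87.2]
ee_rot: [-90.0, -0.0, -97.0]
ft_force: [-1.5, -3.7, -11.1]
grip_width: 0.154
```

```bash
python3 -m creep '[[0,[0,0,0.001],[0,0,0]],[0,[0,0,0.002],[0,0,0]],[0,[0,0,0.002],[0,0,0]],[0,[0,0,0.002],[0,0,0]]]';  python3 -m creep '[[0,[0,0,0.001],[0,0,0]],[0,[0,0,0.002],[0,0,0]],[0,[0,0,0.002],[0,0,0]],[0,[0,0,0.002],[0,0,0]]]'
```

```text
clock: 7.95
tool_pos: [587.3, -38.7, 87.2]
ee_rot: [-90.0, -0.0, -97.0]
ft_force: [-3.2, -5.2, -12.4]
grip_width: 0.159
clock: 8.35
tool_pos: [589.2, -39.0, 87.2]
ee_rot: [-90.0, -0.0, -97.0]
ft_force: [-1.7, -4.6, -12.4]
grip_width: 0.159
```

```bash
python3 -m creep '[[0,[0,0,0.001],[0,0,0]],[0,[0,0,0.002],[0,0,0]],[0,[0,0,0.002],[0,0,0]],[0,[0,0,0.002],[0,0,0]]]';  python3 -m creep '[[0,[0,0,0.001],[0,0,0]],[0,[0,0,0.002],[0,0,0]],[0,[0,0,0.002],[0,0,0]],[0,[0,0,0.002],[0,0,0]]]'; python3 - <<'E'
from h import *
im=cams.grab_frame('wrist'); save('w4',im)
E
```

```text
clock: 8.75
tool_pos: [591.3, -39.2, 87.2]
ee_rot: [-90.0, -0.0, -97.0]
ft_force: [-1.9, -3.8, -12.3]
grip_width: 0.158
clock: 9.15
tool_pos: [593.3, -39.4, 87.2]
ee_rot: [-90.0, -0.0, -97.0]
ft_force: [-0.6, -4.6, -13.3]
grip_width: 0.158
```

View pics/w4.png

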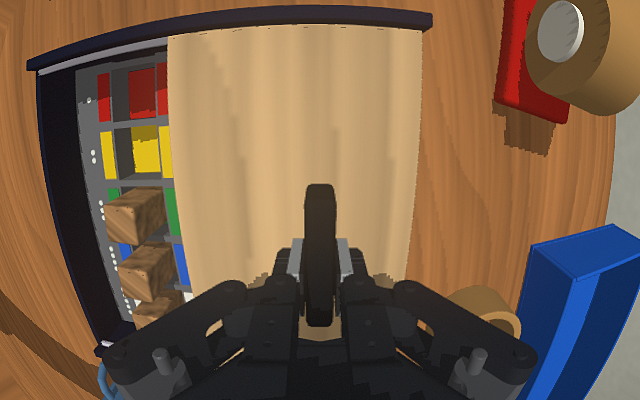

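```bash
python3 - <<'E'
from h import *
np.set_printoptions(precision=1,suppress=True)
u=np.array([np.cos(np.radians(-6.8)),np.sin(np.radians(-6.8))])
for n,px,z in [('railend',(432,20),80),('coverfar',(423,30),77),('covernear',(167,37),77),('railnear',(28,64),80),('far2',(412,250),77),('near2',(180,270),77),('bar',(320,185),107)]:
    X=onz('wrist',px,z)[:2]; print(n,X,X@u)
print(u@pose()[0][:2])
E
```

```text
railend [664.4  73.9] 650.9481694526729
coverfar [659.7  69.1] 646.929352053003
covernear [527.2  85.4] 513.3984165720373
railnear [410.6 107. ] 394.9987079221702
far2 [645.8 -51.1] 647.3467977669208
near2 [504.7 -49.4] 506.96776620991574
bar [598.7   1.8] 594.2458006515893
593.729905713224
```

```bash
python3 -m creep '[[0,[0,0,0.001],[0,0,0]],[0,[0,0,0.002],[0,0,0]],[0,[0,0,0.003],[0,0,0]],[0,[0,0,0.003],[0,0,0]]]';  python3 -m creep '[[0,[0,0,0.001],[0,0,0]],[0,[0,0,0.002],[0,0,0]],[0,[0,0,0.002],[0,0,0]]]'
```

```text
clock: 9.6
tool_pos: [596.2, -39.8, 87.2]
ee_rot: [-90.0, -0.0, -97.0]
ft_force: [-2.0, -4.7, -11.2]
grip_width: 0.159
clock: 9.9
tool_pos: [597.9, -40.0, 87.2]
ee_rot: [-90.0, -0.0, -97.0]
ft_force: [-3.6, -4.4, -11.4]
grip_width: 0.162
```

```bash
python3 -m creep '[[0,[0,0,0.001],[0,0,0]],[0,[0,0,0.002],[0,0,0]],[0,[0,0,0.002],[0,0,0]]]'; python3 -m creep '[[0,[0,0,0.001],[0,0,0]],[0,[0,0,0.002],[0,0,0]],[0,[0,0,0.002],[0,0,0]]]'
```

```text
clock: 10.2
tool_pos: [597.9, -40.0, 87.2]
ee_rot: [-90.3, 0.0, -97.0]
ft_force: [-8.2, -3.6, -6.3]
grip_width: 0.158
clock: 10.5
tool_pos: [597.9, -40.0, 87.1]
ee_rot: [-90.6, 0.0, -97.0]
ft_force: [-12.6, -3.3, -1.2]
grip_width: 0.158
```

```bash
python3 -m creep '[[0,[0,0,-0.004],[0,0,0]],[0.5,[0,0,-0.004],[0,0,0]],[0.5,[0,0,-0.004],[0,0,0]],[0.5,[0,0,-0.004],[0,0,0]],[0.5,[0,-0.03,-0.004],[0,0,0]],[0.5,[0,-0.08,-0.01],[0,0,0]],[0.5,[0,-0.13,-0.06],[0,0,0]],[0.5,[0,-0.16,-0.11],[0,0,0]],[0.5,[0,-0.16,-0.14],[0,0,0]],[0.5,[0,-0.16,-0.14],[0,0,0]],[0.5,[0,-0.16,-0.14],[0,0,0]]]' && python3 - <<'E'
from h import *
np.set_printoptions(precision=1,suppress=True)
im=cams.grab_frame('wrist'); save('w5',im)
for n,z in [('cover_handle',107),('pocket3',6),('block3',6)]:
  for d in cams.landmark_of('wrist',n): print(n,d['p'],d['pixel'],onz('wrist',d['pixel'],z)[:2])
E
```

```text
clock: 11.6
tool_pos: [463.7, -22.3, 249.0]
ee_rot: [-89.8, 0.2, -96.9]
ft_force: [0.5, 0.9, -0.1]
grip_width: 0.498
cover_handle 0.76 [452.4, 181.0] [599.7 -35.9]
pocket3 0.78 [313.3, 197.0] [452.1 -66.8]
pocket3 0.77 [315.5, 128.2] [466.   21.5]
pocket3 0.71 [317.0, 227.4] [ 451.5 -110.1]
pocket3 0.67 [316.5, 92.9] [472.6  65.1]
pocket3 0.61 [317.3, 162.6] [462.9 -22.1]
block3 0.86 [312.3, 229.5] [ 444.4 -112.5]
block3 0.61 [313.4, 163.5] [457.4 -22.9]
block3 0.55 [314.3, 199.7] [452.5 -70.8]
```

View pics/w5.png

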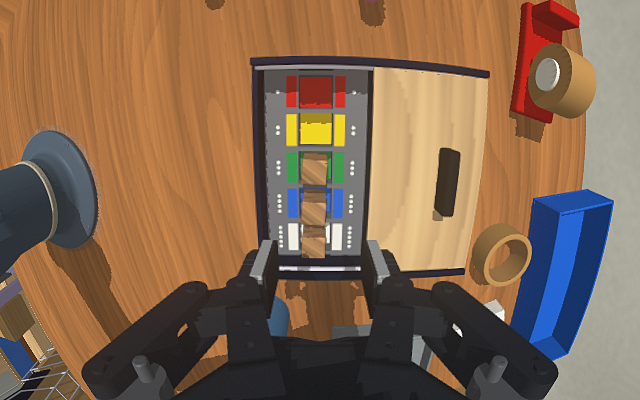

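```bash
python3 - <<'E'
from h import *
np.set_printoptions(precision=1,suppress=True)
im=cv2.imread('pics/w5.png'); hsv=cv2.cvtColor(im,cv2.COLOR_BGR2HSV).astype(int); H,S,V=hsv[...,0],hsv[...,1],hsv[...,2]
m={1:((H<5)|(H>175)),2:(H>24)&(H<34),3:(H>50)&(H<75),4:(H>108)&(H<120)}
box=np.zeros(H.shape,bool); box[60:270,270:362]=1
for k,a in m.items():
    ok=(a&(S>150)&(V>70)&box).astype(np.uint8)
    n,l,st,c=cv2.connectedComponentsWithStats(ok)
    big=[(st[i][:5],c[i]) for i in range(1,n) if st[i][4]>60]
    print(k,[(b.tolist(),onz('wrist',cc+0.5*0,30)[:2]) for b,cc in big if (b[0]+b[2]<302 or b[0]>328)])
E
```

```text
1 [([286, 76, 11, 31, 309], array([443.4,  70.1])), ([335, 76, 11, 32, 319], array([498.8,  62.6]))]
2 [([287, 115, 9, 30, 270], array([437.6,  25.3])), ([335, 115, 10, 31, 296], array([493.4,  18.3]))]
3 [([288, 153, 8, 29, 220], array([431.9, -19.7])), ([335, 153, 9, 29, 116], array([487.4, -29.5]))]
4 [([288, 189, 10, 28, 252], array([426. , -63.5])), ([333, 190, 10, 28, 259], array([481.7, -71.6]))]
```

```bash
cat >> h.py <<'E'
P={k:np.array([460,-22.8])+(3-k)*45*np.array([.1236,.9923]) for k in range(1,6)}
E
python3 - <<'E'
from h import *
go(459,-22.8,34,-97.1)
E
```

```text
-> (459, -22.8, 34, -97.1) shift [0.0003, 0.2131, -0.0056] turn [-0.0003, 0.0019, 0.001]
```

```bash
python3 -m creep '[[0.6,[0,0.04,-0.005],[0,0,0]],[0.6,[0,0.09,-0.005],[0,0,0]],[0.6,[0,0.14,-0.005],[0,0,0]],[0.6,[0,0.18,-0.005],[0,0,0]],[0.6,[0,0.205,-0.005],[0,0,0]],[0.6,[0,0.215,-0.005],[0,0,0]],[0.6,[0,0.215,-0.005],[0,0,0]],[0,[0,0.215,-0.005],[0,0,0]],[0,[0,0.215,-0.005],[0,0,0]],[0,[0,0.215,-0.005],[0,0,0]],[0,[0,0.215,-0.005],[0,0,0]],[0,[0,0.215,-0.005],[0,0,0]],[0,[0,0.215,-0.005],[0,0,0]]]' 25 && python3 -m creep '[[0,[0,-0.03,0],[0,0,0]],[0,[0,-0.08,0],[0,0,0]],[0,[0,-0.11,0],[0,0,0]],[0,[0,-0.11,0],[0,0,0]]]' && python3 - <<'E'
from h import *
im=cams.grab_frame('wrist'); save('w6',im)
e=np.array([.1236,.9923])
c=np.array([527,-361]); ex=np.array([.9923,-.1236]); ey=np.array([.1236,.9923])
a=c-35*ex+28*ey; go(a[0],a[1],145,-97.1)
E
```

```text
clock: 13.1
tool_pos: [459.3, -22.2, 33.4]
ee_rot: [-89.9, 0.1, -97.0]
ft_force: [-1.1, 1.0, 6.6]
grip_width: 0.323
clock: 13.5
tool_pos: [461.2, -22.3, 146.2]
ee_rot: [-89.5, 0.2, -97.0]
ft_force: [-0.1, -0.6, -1.1]
grip_width: 0.324
-> (np.float64(495.7303), np.float64(-328.8896), 145, -97.1) shift [0.3002, -0.0013, 0.0731] turn [-0.0046, 0.0025, -0.0024]
```

View pics/w6.png

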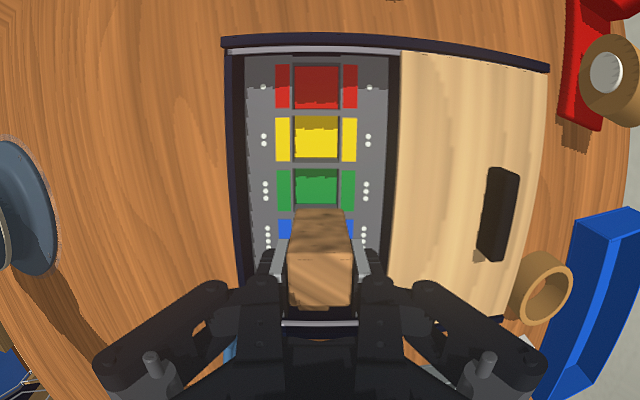

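```bash
python3 -m creep '[[0,[0.04,0,0.01],[0,0,0]],[0,[0.09,0,0.02],[0,0,0]],[0,[0.14,0,0.035],[0,0,0]],[0,[0.19,0,0.05],[0,0,0]],[0,[0.22,0,0.073],[0,0,0]],[0,[0.22,0,0.073],[0,0,0]],[0,[0.22,0,0.073],[0,0,0]]]' && python3 - <<'E'
from h import *
im=cams.grab_frame('wrist'); save('w7',im)
for d in cams.landmark_of('wrist','tray'): print(d['p'],d['pixel'],onz('wrist',d['pixel'],0)[:2])
im=cams.grab_frame('top'); 
for d in cams.silhouettes('top','tray')[:2]: print(d['p'],d['extent'])
for d in cams.landmark_of('top','tray'): print(d['p'],d['pixel'],onz('top',d['pixel'],0)[:2])
save('top7',im,3,(400,130,530,300))
E
```

```text
clock: 14.25
tool_pos: [502.8, -249.9, 140.4]
ee_rot: [-90.2, 0.0, -97.1]
ft_force: [-0.4, 0.5, -0.8]
grip_width: 0.32
0.73 [194.3, 328.1] [ 320.57992537 -417.17976396]
0.88 [463.5, 237.1, 501.3, 283.6]
0.55 [444.5, 163.8, 487.2, 223.1]
0.66 [477.7, 258.4] [ 324.04677847 -413.11748472]
```

View pics/w7.png

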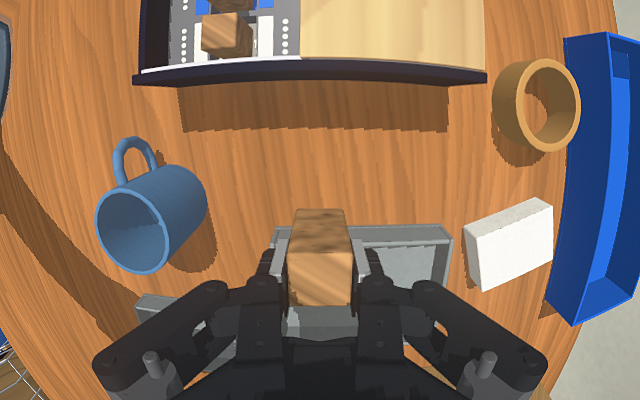

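View pics/top7.png

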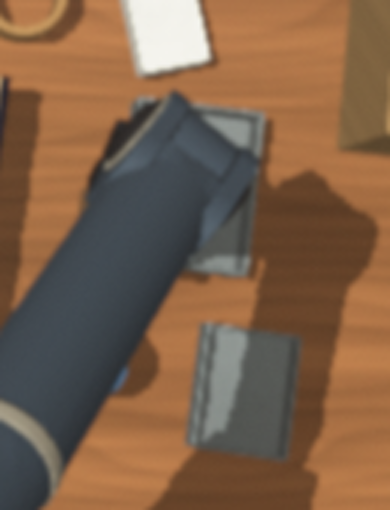

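```bash
python3 - <<'E'
from h import *
ex=np.array([.9923,-.1236]); ey=np.array([.1236,.9923])
X=onz('wrist',(453,226),40)[:2]; print(X, 'centre',X-85*ex-65*ey)
q=onz('wrist',(357,228),40)[:2]; print(q)
c=np.array([527,-361])
for c in ([527,-361],X-85*ex-65*ey):
    a=c-35*ex+28*ey; go(a[0],a[1],37,-97.1)
E
```

```text
[ 622.50490642 -291.88111908] centre [ 530.12540642 -345.87461908]
[ 532.73380035 -281.25231991]
-> (np.float64(495.7303), np.float64(-328.8896), 37, -97.1) shift [0.0814, 0.1048, 0.0019] turn [0.0009, 0.004, -0.0012]
-> (np.float64(498.85570641966257), np.float64(-313.7642190804181), 37, -97.1) shift [0.066, 0.1048, 0.0032] turn [0.0009, 0.004, -0.0012]
```

```bash
python3 - <<'E'
from h import *
np.set_printoptions(precision=1,suppress=True)
for u,v in [(98,95),(150,125),(78,181),(27,137)]: print('scene',onz('scene',(180+u/2,110+v/2),40)[:2])
for X in [(622.5,-291.9,40),(613.6,-306,40),(610,-290,40)]: print(proj('top',X),proj('scene',X),proj('wrist',X))
im=cv2.imread('pics/top0.png')
cv2.imwrite('pics/t0tray.png',cv2.resize(im[150:240,420:510],None,fx=6,fy=6,interpolation=cv2.INTER_NEAREST))
E
```

```text
scene [ 453.9 -402.3]
scene [ 469.7 -269.7]
scene [ 640.7 -277.7]
scene [ 606.1 -425.6]
[441.3 160.7] [219.6 195.6] [453. 226.]
[445.9 163.6] [218.3 192.5] [443.8 241.1]
[440.7 164.7] [222.7 193.6] [440.8 226. ]
```

View pics/t0tray.png

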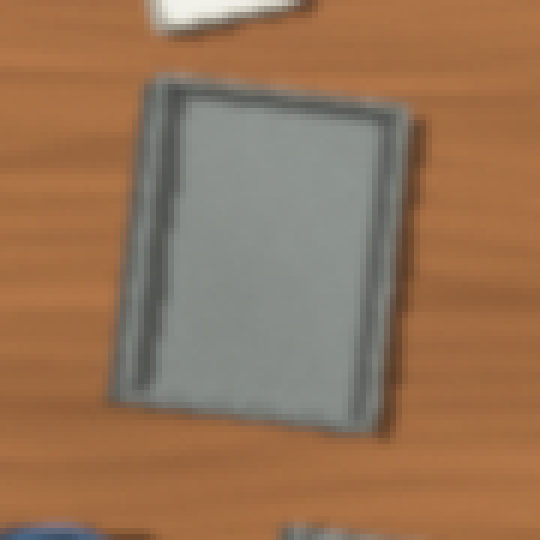

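```bash
python3 - <<'E'
from h import *
np.set_printoptions(precision=1,suppress=True)
ex=np.array([.9923,-.1236]); ey=np.array([.1236,.9923]); o=np.array([460,-22.8])
for x,y,z in [(-66,-124.5,80),(191,-124.5,80),(-66,-124.5,0),(191,-124.5,0)]:
    X=o+x*ex+y*ey; print(x,y,z,X,proj('wrist',[*X,z]),proj('top',[*X,z]))
im=cv2.imread('pics/w7.png'); cv2.imwrite('pics/w7z.png',cv2.resize(im[200:330,330:480],None,fx=4,fy=4,interpolation=cv2.INTER_CUBIC))
E
```

```text
-66 -124.5 80 [ 379.1 -138.2] [134.4  89.6] [392.1 239.1]
191 -124.5 80 [ 634.1 -169.9] [485.8  88.3] [403.5 154.1]
-66 -124.5 0 [ 379.1 -138.2] [178.6  90.9] [389.4 238.9]
191 -124.5 0 [ 634.1 -169.9] [444.6  90.4] [400.1 158.3]
```

View pics/w7z.png

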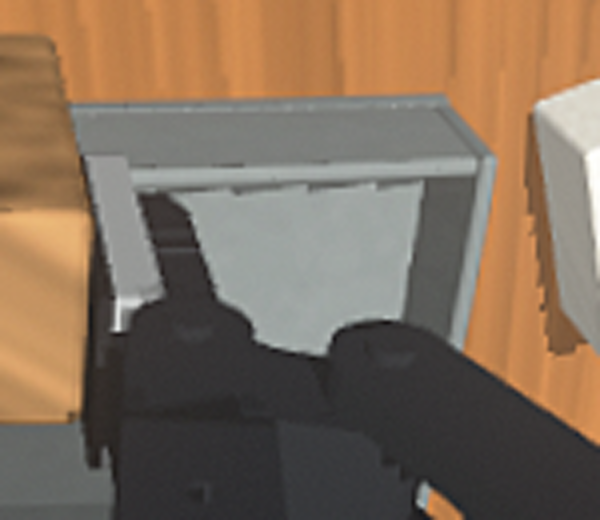

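```bash
python3 - <<'E'
from h import *
ex=np.array([.9923,-.1236]); ey=np.array([.1236,.9923])
for px,z in [((453.3,239.5),40),((441,224),0)]:
    X=onz('wrist',px,z)[:2]; print(X, 'centre',X-85*ex-65*ey)
c=np.array([529,-359])
a=c-35*ex+28*ey; go(a[0],a[1],37,-97.1)
E
```

```text
[ 623.50892398 -305.91448144] centre [ 531.12942398 -359.90798144]
[ 626.01723789 -306.67370765] centre [ 533.63773789 -360.66720765]
-> (np.float64(497.7303), np.float64(-326.8896), 37, -97.1) shift [0.0792, 0.1048, 0.0036] turn [0.0009, 0.004, -0.0012]
```

```bash
python3 -m creep '[[0,[0.04,0,0.004],[0,0,0]],[0,[0.079,0,0.004],[0,0,0]],[0,[0.079,0.03,0.004],[0,0,0]],[0,[0.079,0.07,0.004],[0,0,0]],[0,[0.079,0.1,0.004],[0,0,0]],[0,[0.079,0.106,0.004],[0,0,0]],[0,[0.079,0.106,0.004],[0,0,0]],[0.48,[0.079,0.106,0.004],[0,0,0]],[0.48,[0.079,0.106,0.004],[0,0,0]],[0.48,[0.079,0.106,0.004],[0,0,0]],[0.48,[0.079,0.08,0.004],[0,0,0]],[0.48,[0.079,0.03,0.004],[0,0,0]],[0.48,[0.079,-0.01,0.004],[0,0,0]],[0.48,[0.05,-0.01,0.004],[0,0,0]],[0.48,[0.05,-0.01,0.004],[0,0,0]]]' && python3 - <<'E'
from h import *
print(P[4],P[5])
go(P[4][0],P[4][1],145,-97.1);go(P[4][0],P[4][1],33,-97.1)
E
```

```text
clock: 16.0
tool_pos: [503.8, -296.5, 154.1]
ee_rot: [-89.8, 0.2, -96.7]
ft_force: [0.8, 1.0, -0.7]
grip_width: 0.48
[454.438  -67.4535] [ 448.876 -112.107]
-> (np.float64(454.438), np.float64(-67.4535), 145, -97.1) shift [-0.2216, 0.0094, -0.0759] turn [-0.0036, 0.0063, -0.0027]
-> (np.float64(454.438), np.float64(-67.4535), 33, -97.1) shift [-0.2213, 0.1214, -0.0763] turn [-0.0036, 0.0063, -0.0027]
```

```bash
python3 -m creep '[[0.6,[-0.05,0,-0.015],[0,0,0]],[0.6,[-0.1,0,-0.03],[0,0.003,0]],[0.6,[-0.15,0,-0.05],[0,0.006,0]],[0.6,[-0.2,0,-0.07],[0,0.006,0]],[0.6,[-0.22,0.01,-0.077],[0,0.006,0]],[0.6,[-0.22,0.03,-0.077],[0,0.006,0]],[0.6,[-0.22,0.08,-0.077],[0,0.006,0]],[0.6,[-0.22,0.115,-0.077],[0,0.006,0]],[0.6,[-0.22,0.122,-0.077],[0,0.006,0]],[0.6,[-0.22,0.122,-0.077],[0,0.006,0]],[0,[-0.22,0.122,-0.077],[0,0.006,0]],[0,[-0.22,0.122,-0.077],[0,0.006,0]],[0,[-0.22,0.122,-0.077],[0,0.006,0]],[0,[-0.22,0.122,-0.077],[0,0.006,0]],[0,[-0.22,0.122,-0.077],[0,0.006,0]],[0,[-0.22,0.09,-0.077],[0,0.006,0]],[0,[-0.22,0.04,-0.077],[0,0.006,0]],[0,[-0.22,0.01,-0.077],[0,0.006,0]],[0,[-0.22,0.01,-0.077],[0,0.006,0]]]' && python3 - <<'E'
from h import *
im=cams.grab_frame('wrist'); save('w8',im)
im=cams.grab_frame('top'); save('top8',im,3,(400,130,530,300))
ex=np.array([.9923,-.1236]); ey=np.array([.1236,.9923])
c=np.array([530,-360]); 
a=c+0*ex-28*ey; go(a[0],a[1],145,-97.1); go(a[0],a[1],35,-97.1)
E
```

```text
clock: 17.9
tool_pos: [455.4, -72.3, 146.6]
ee_rot: [-89.4, 0.2, -97.3]
ft_force: [0.4, -0.3, -0.8]
grip_width: 0.328
-> (np.float64(526.5392), np.float64(-387.7844), 145, -97.1) shift [0.3042, -0.0022, 0.1137] turn [-0.0021, -0.0034, -0.0015]
-> (np.float64(526.5392), np.float64(-387.7844), 35, -97.1) shift [0.3044, 0.1078, 0.1134] turn [-0.0021, -0.0034, -0.0015]
```

View pics/w8.png

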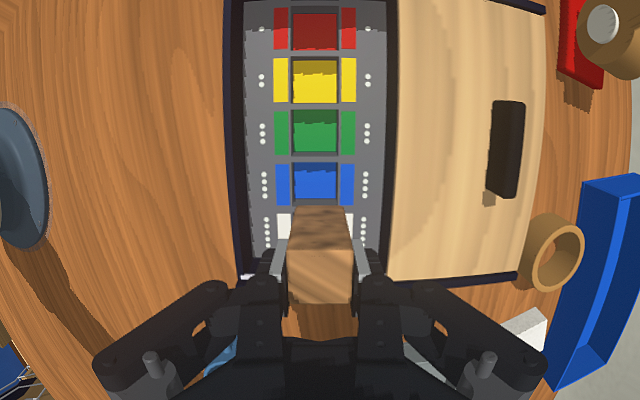

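View pics/top8.png

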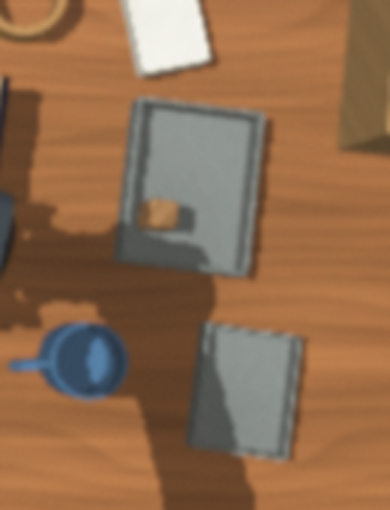

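```bash
python3 -m creep '[[0,[0.05,0,0.02],[0,0,0]],[0,[0.1,0,0.04],[0,0,0]],[0,[0.15,0,0.06],[0,0,0]],[0,[0.2,0,0.08],[0,0,0]],[0,[0.25,0,0.1],[0,0,0]],[0,[0.29,0,0.113],[0,0,0]],[0,[0.304,0,0.113],[0,0,0]],[0,[0.304,0.03,0.113],[0,0,0]],[0,[0.304,0.07,0.113],[0,0,0]],[0,[0.304,0.1,0.113],[0,0,0]],[0,[0.304,0.107,0.113],[0,0,0]],[0,[0.304,0.107,0.113],[0,0,0]],[0.48,[0.304,0.107,0.113],[0,0,0]],[0.48,[0.304,0.107,0.113],[0,0,0]],[0.48,[0.304,0.107,0.113],[0,0,0]],[0.48,[0.304,0.08,0.113],[0,0,0]],[0.48,[0.304,0.03,0.113],[0,0,0]],[0.48,[0.304,-0.01,0.113],[0,0,0]],[0.48,[0.26,-0.01,0.09],[0,0,0]],[0.48,[0.21,-0.01,0.07],[0,0,0]]]' && python3 - <<'E'
from h import *
im=cams.grab_frame('wrist'); save('w9',im)
for d in cams.landmark_of('wrist','block5'): print(d['p'],d['pixel'],onz('wrist',d['pixel'],6)[:2])
go(P[5][0],P[5][1],145,-97.1);go(P[5][0],P[5][1],33,-97.1)
E
```

```text
clock: 20.0
tool_pos: [495.6, -294.1, 154.2]
ee_rot: [-89.8, -0.1, -97.5]
ft_force: [1.6, 1.3, -0.3]
grip_width: 0.484
0.86 [327.7, 212.3] [ 499.49752567 -315.9980422 ]
0.82 [353.8, 255.8] [ 521.55395176 -368.13658923]
0.59 [240.3, 2.1] [441.71836692 -98.03589551]
-> (np.float64(448.876), np.float64(-112.107), 145, -97.1) shift [-0.1662, 0.008, -0.0665] turn [0.0028, 0.0033, -0.0073]
-> (np.float64(448.876), np.float64(-112.107), 33, -97.1) shift [-0.1654, 0.12, -0.0662] turn [0.0028, 0.0033, -0.0073]
```

View pics/w9.png

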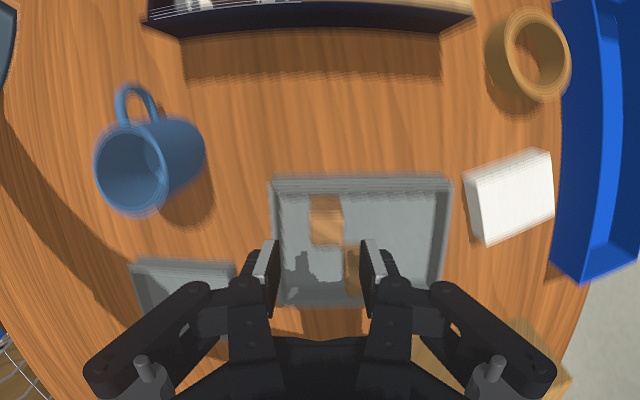

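```bash
python3 -m creep '[[0.6,[-0.05,0,-0.02],[0,0,0]],[0.6,[-0.1,0,-0.04],[0,0,0]],[0.6,[-0.15,0,-0.06],[0,0,-0.004]],[0.6,[-0.165,0,-0.067],[0,0.003,-0.007]],[0.6,[-0.165,0.01,-0.067],[0,0.003,-0.007]],[0.6,[-0.165,0.05,-0.067],[0,0.003,-0.007]],[0.6,[-0.165,0.09,-0.067],[0,0.003,-0.007]],[0.6,[-0.165,0.115,-0.067],[0,0.003,-0.007]],[0.6,[-0.165,0.12,-0.067],[0,0.003,-0.007]],[0.6,[-0.165,0.12,-0.067],[0,0.003,-0.007]],[0,[-0.165,0.12,-0.067],[0,0.003,-0.007]],[0,[-0.165,0.12,-0.067],[0,0.003,-0.007]],[0,[-0.165,0.12,-0.067],[0,0.003,-0.007]],[0,[-0.165,0.12,-0.067],[0,0.003,-0.007]],[0,[-0.165,0.12,-0.067],[0,0.003,-0.007]],[0,[-0.165,0.09,-0.067],[0,0.003,-0.007]],[0,[-0.165,0.04,-0.067],[0,0.003,-0.007]],[0,[-0.165,0.01,-0.067],[0,0.003,-0.007]],[0,[-0.165,0.01,-0.067],[0,0.003,-0.007]]]' && python3 - <<'E'
from h import *
im=cams.grab_frame('wrist'); save('w10',im)
ex=np.array([.9923,-.1236]); ey=np.array([.1236,.9923])
c=np.array([530,-360]); 
a=c+38*ex+28*ey; go(a[0],a[1],145,-97.1); go(a[0],a[1],35,-97.1)
E
```

```text
clock: 22.0
tool_pos: [453.4, -121.2, 146.3]
ee_rot: [-89.5, -0.3, -97.5]
ft_force: [1.1, 0.0, -0.6]
grip_width: 0.323
-> (np.float64(571.1682), np.float64(-336.9124), 145, -97.1) shift [0.1991, 0.001, 0.1464] turn [-0.0052, -0.0062, 0.0052]
-> (np.float64(571.1682), np.float64(-336.9124), 35, -97.1) shift [0.1985, 0.111, 0.1458] turn [-0.0052, -0.0062, 0.0052]
```

View pics/w10.png

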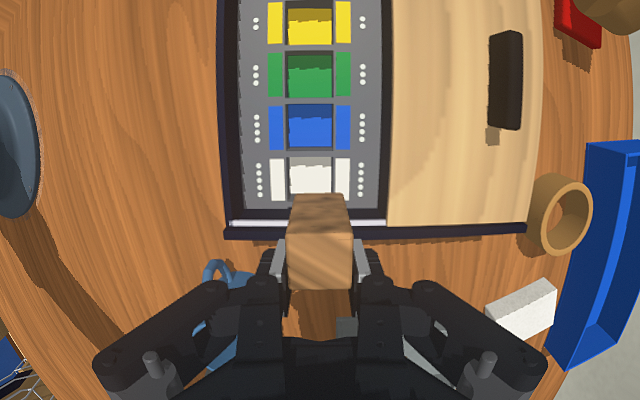

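```bash
python3 -m creep '[[0,[0.05,0,0.03],[0,0,0]],[0,[0.1,0,0.06],[0,0,0]],[0,[0.14,0,0.09],[0,0,0]],[0,[0.18,0,0.12],[0,-0.005,0.005]],[0,[0.199,0,0.146],[-0.005,-0.006,0.005]],[0,[0.199,0,0.146],[-0.005,-0.006,0.005]],[0,[0.199,0.03,0.146],[-0.005,-0.006,0.005]],[0,[0.199,0.07,0.146],[-0.005,-0.006,0.005]],[0,[0.199,0.1,0.146],[-0.005,-0.006,0.005]],[0,[0.199,0.11,0.146],[-0.005,-0.006,0.005]],[0,[0.199,0.11,0.146],[-0.005,-0.006,0.005]],[0.48,[0.199,0.11,0.146],[-0.005,-0.006,0.005]],[0.48,[0.199,0.11,0.146],[-0.005,-0.006,0.005]],[0.48,[0.199,0.11,0.146],[-0.005,-0.006,0.005]],[0.48,[0.199,0.08,0.146],[-0.005,-0.006,0.005]],[0.48,[0.199,0.03,0.146],[-0.005,-0.006,0.005]],[0.48,[0.199,-0.02,0.146],[-0.005,-0.006,0.005]],[0.48,[0.15,-0.06,0.11],[0,0,0]],[0.48,[0.1,-0.08,0.08],[0,0,0]],[0.48,[0.1,-0.08,0.08],[0,0,0]]]' && python3 - <<'E'
from h import *
np.set_printoptions(precision=1,suppress=True)
im=cams.grab_frame('wrist'); save('w11',im)
im=cams.grab_frame('top'); save('top11',im,2.2,(160,60,520,320))
for cam in ['top','scene']:
    cams.grab_frame(cam)
    for d in cams.landmark_of(cam,'bottle2'):
        if d['p']>.3: print(cam,round(d['p'],2),np.array(d['pixel']),onz(cam,d['pixel'],0)[:2])
E
```

```text
clock: 24.05
tool_pos: [516.0, -227.6, 224.3]
ee_rot: [-89.9, -0.3, -97.4]
ft_force: [1.3, 0.8, 0.8]
grip_width: 0.477
top 0.69 [226.7 184.2] [541.9 377.4]
top 0.68 [263.2 188.5] [530.3 261.4]
top 0.64 [285.9 180.8] [556.  190.3]
top 0.63 [352.8 213.7] [455.9 -22.8]
top 0.5 [258.7 160.3] [619.9 278.5]
scene 0.69 [385.7 255.5] [526.4 260.7]
scene 0.64 [371.4 272.7] [603.8 254.2]
scene 0.64 [359.8 252.9] [558.4 192.1]
scene 0.54 [422.3 279.5] [548.7 384.2]
```

View pics/w11.png

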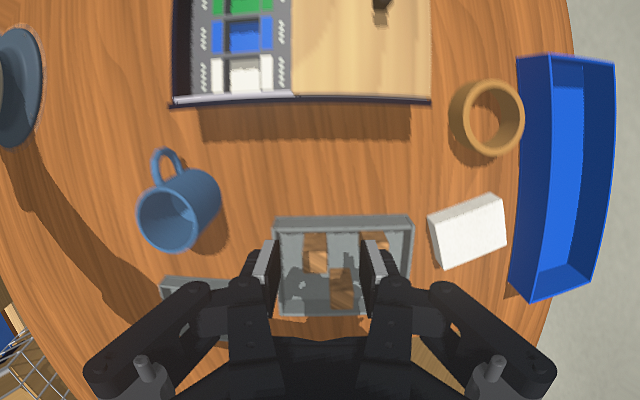

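View pics/top11.png

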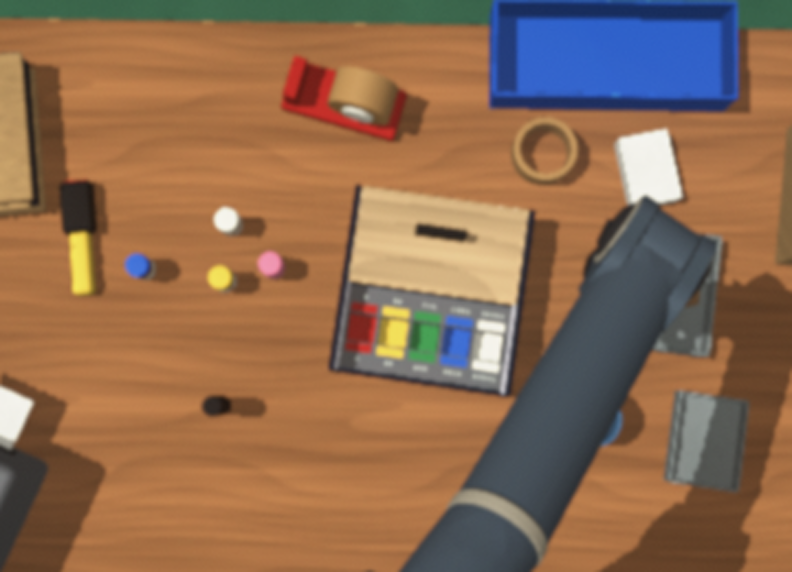

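```bash
python3 - <<'E'
from h import *
go(535,235,230,-97.1)
E
```

```text
-> (535, 235, 230, -97.1) shift [-0.4641, -0.0109, -0.0433] turn [0.0001, -0.0082, 0.0078]
```

```bash
python3 -m creep '[[0.6,[-0.05,0,-0.003],[0,0,0]],[0.6,[-0.1,0,-0.01],[0,0,0]],[0.6,[-0.15,0,-0.015],[0,0,0]],[0.6,[-0.2,0,-0.02],[0,0,0]],[0.6,[-0.25,-0.01,-0.025],[0,0,0]],[0.6,[-0.3,-0.01,-0.03],[0,0,0]],[0.6,[-0.35,-0.01,-0.035],[0,0,0]],[0.6,[-0.4,-0.01,-0.04],[0,-0.008,0.008]],[0.6,[-0.44,-0.01,-0.043],[0,-0.008,0.008]],[0.6,[-0.464,-0.01,-0.043],[0,-0.008,0.008]],[0.6,[-0.464,-0.01,-0.043],[0,-0.008,0.008]],[0.6,[-0.464,-0.01,-0.043],[0,-0.008,0.008]],[0.6,[-0.464,-0.01,-0.043],[0,-0.008,0.008]]]' && python3 - <<'E'
from h import *
np.set_printoptions(precision=1,suppress=True)
print(r.observe()['q'],r.observe()['tool_pos'])
im=cams.grab_frame('wrist'); save('w12',im)
for d in cams.landmark_of('wrist','bottle2'): print(d['p'],d['pixel'],onz('wrist',d['pixel'],0)[:2])
for d in cams.find_in('wrist','bottle2'): print(d['p'],d['extent'])
E
```

```text
clock: 25.65
tool_pos: [535.5, 232.8, 229.6]
ee_rot: [-90.0, -0.0, -97.3]
ft_force: [0.1, -0.3, -0.4]
grip_width: 0.602
[-53.6  20.3  33.7 102.3 -12.7  61.2 -22.7] [535.5 232.8 229.6]
0.91 [339.1, 192.3] [556.  195.4]
0.85 [384.5, 136.0] [619.6 260. ]
0.82 [315.4, 135.6] [535.5 270. ]
0.56 [293.2, 308.3] [469.4  23.6]
0.55 [313.5, 45.0] [547.3 380. ]
0.96 [370.8, 120.9, 408.2, 158.5]
0.87 [300.1, 127.0, 333.2, 163.0]
0.71 [298.3, 19.0, 334.0, 57.8]
0.63 [326.7, 180.7, 355.1, 223.0]
0.34 [138.5, 149.5, 189.2, 184.8]
```

View pics/w12.png

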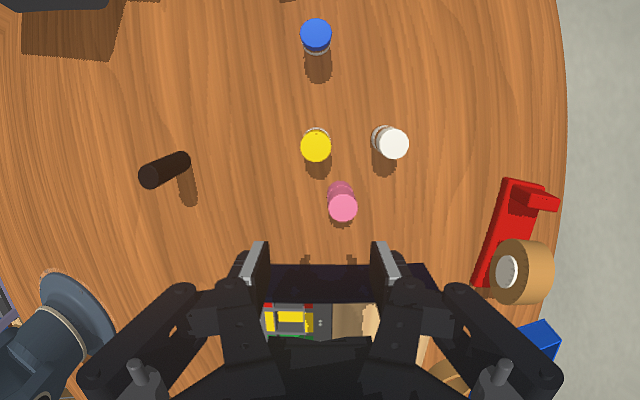

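```bash
cat >> h.py <<'E'
def caps(im,c,z=60):
    hsv=cv2.cvtColor(im,cv2.COLOR_RGB2HSV).astype(int); H,S,V=hsv[...,0],hsv[...,1],hsv[...,2]
    out={}
    for n,a in dict(yellow=(H>24)&(H<34)&(S>170)&(V>150),blue=(H>105)&(H<120)&(S>130)&(V>150),white=(S<40)&(V>200)).items():
        k,l,st,ce=cv2.connectedComponentsWithStats(a.astype(np.uint8))
        for i in range(1,k):
            if 250<st[i][4]<6000 and abs(st[i][2]-st[i][3])<12: out.setdefault(n,[]).append((st[i].tolist(),ce[i].round(1).tolist(),onz('wrist',ce[i],z,c)[:2].round(1).tolist()))
    for n,v in out.items():
        for x in v: print(n,*x)
E
python3 - <<'E'
from h import *
c=cams.get_calibration('wrist')
caps(cv2.imread('pics/w12.png')[:,:,::-1].copy(),c)
go(529,262,120,-97.1);go(529,262,33,-97.1)
E
```

```text
yellow [301, 131, 30, 31, 708] [315.3, 146.0] [535.3, 266.0]
blue [300, 18, 32, 29, 715] [315.4, 32.4] [550.2, 382.0]
blue [518, 319, 44, 42, 728] [540.6, 334.5] [881.7, -84.7]
white [379, 128, 30, 31, 696] [393.5, 143.3] [616.4, 259.6]
-> (529, 262, 120, -97.1) shift [-0.027, 0.11, -0.0096] turn [-0.0002, -0.0022, -0.001]
-> (529, 262, 33, -97.1) shift [-0.0269, 0.197, -0.0096] turn [-0.0002, -0.0022, -0.001]
```

```bash
python3 -m creep '[[0.6,[-0.015,0.03,-0.005],[0,0,0]],[0.6,[-0.03,0.08,-0.005],[0,0,0]],[0.6,[-0.03,0.12,-0.005],[0,0,0]],[0.6,[-0.03,0.16,-0.005],[0,0,0]],[0.6,[-0.03,0.19,-0.005],[0,0,0]],[0.6,[-0.03,0.2,-0.005],[0,0,0]],[0.6,[-0.03,0.2,-0.005],[0,0,0]]]' && python3 - <<'E'
from h import *
im=cams.grab_frame('wrist'); save('w13',im)
E
```

```text
clock: 26.5
tool_pos: [533.1, 265.5, 29.0]
ee_rot: [-90.1, -0.0, -97.1]
ft_force: [0.3, -0.2, 0.4]
grip_width: 0.598
```

View pics/w13.png

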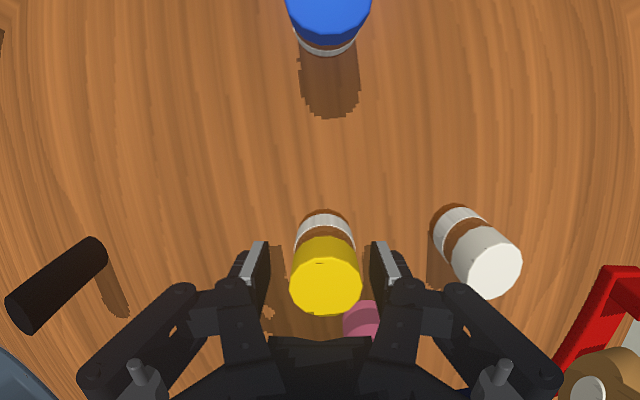

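```bash
python3 - <<'E'
from h import *
print(pose()[0]); caps(cv2.imread('pics/w13.png')[:,:,::-1].copy(),cams.get_calibration('wrist'))
E
python3 -m creep '[[0,[0,0,0],[0,0,0]],[0,[0,0,0],[0,0,0]],[0,[0,0,0],[0,0,0]],[0,[0,0,0],[0,0,0]],[0,[0,0,0],[0,0,0]],[0,[0,0,0],[0,0,0]]]' 30; python3 - <<'E'
from h import *
im=cams.grab_frame('wrist'); save('w14',im); caps(im,cams.get_calibration('wrist'))
E
```

```text
[534.13999284 266.10429874  30.449323  ]
white [467, 243, 55, 57, 2187] [495.0, 270.0] [619.6, 257.4]
clock: 27.15
tool_pos: [535.0, 267.0, 31.8]
ee_rot: [-89.8, 0.2, -97.1]
ft_force: [-0.1, -0.9, 7.5]
grip_width: 0.367
white [460, 243, 55, 56, 2226] [487.4, 270.8] [616.7, 257.8]
```

```bash
python3 - <<'E'
from h import *
im=cv2.imread('pics/w14.png'); hsv=cv2.cvtColor(im,cv2.COLOR_BGR2HSV)
m=cv2.inRange(hsv,(24,170,200),(34,255,255)); n,l,st,ce=cv2.connectedComponentsWithStats(m)
i=1+np.argmax(st[1:,4]); cs,_=cv2.findContours((l==i).astype(np.uint8),0,1); e=cv2.fitEllipse(max(cs,key=len)); print(st[i],e)
X=onz('wrist',e[0],60); p,R,s=pose(); print(X,p,R.T@(X-p))
print(proj('wrist',[p[0],p[1],60]))
cv2.imwrite('pics/w14z.png',im[180:360,220:430])
ex=np.array([.9923,-.1236])
go(P[2][0],P[2][1],150,-97.1); go(P[2][0],P[2][1],37,-97.1)
E
```

```text
[ 285  256   70   58 3057] ((320.2915954589844, 284.39361572265625), (56.24013137817383, 67.6011962890625), 99.76119232177734)
[535.16375696 265.10538528  60.        ] [534.96405751 267.0015821   31.82757761] [  1.76005445 -28.17727092   0.51423496]
[319.32237047 280.92263867]
-> (np.float64(465.562), np.float64(21.8535), 150, -97.1) shift [0.2514, -0.1192, -0.0384] turn [-0.0029, 0.0008, -0.0035]
-> (np.float64(465.562), np.float64(21.8535), 37, -97.1) shift [0.2518, -0.0062, -0.0387] turn [-0.0029, 0.0008, -0.0035]
```

View pics/w14.png

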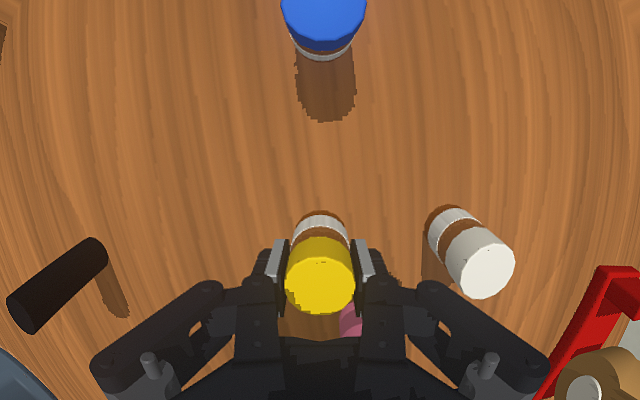

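```bash
python3 -m creep '[[0,[0,-0.03,0],[0,0,0]],[0,[0,-0.08,0],[0,0,0]],[0,[0.03,-0.119,-0.005],[0,0,0]],[0,[0.08,-0.119,-0.015],[0,0,0]],[0,[0.13,-0.119,-0.025],[0,0,0]],[0,[0.18,-0.119,-0.03],[0,0,0]],[0,[0.23,-0.119,-0.037],[-0.003,0,-0.003]],[0,[0.25,-0.119,-0.038],[-0.003,0,-0.003]],[0,[0.25,-0.1,-0.038],[-0.003,0,-0.003]],[0,[0.25,-0.06,-0.038],[-0.003,0,-0.003]],[0,[0.25,-0.06,-0.038],[-0.003,0,-0.003]],[0,[0.25,-0.06,-0.038],[-0.003,0,-0.003]]]'; python3 - <<'E'
from h import *
go(P[2][0],P[2][1],37,-97.1)
im=cams.grab_frame('wrist'); save('w15',im)
E
```

```text
clock: 28.4
tool_pos: [464.8, 22.8, 89.9]
ee_rot: [-90.2, -0.1, -97.1]
ft_force: [-0.6, 0.3, 0.8]
grip_width: 0.363
-> (np.float64(465.562), np.float64(21.8535), 37, -97.1) shift [0.0007, 0.0528, 0.0011] turn [0.004, 0.0007, 0.0024]
```

View pics/w15.png

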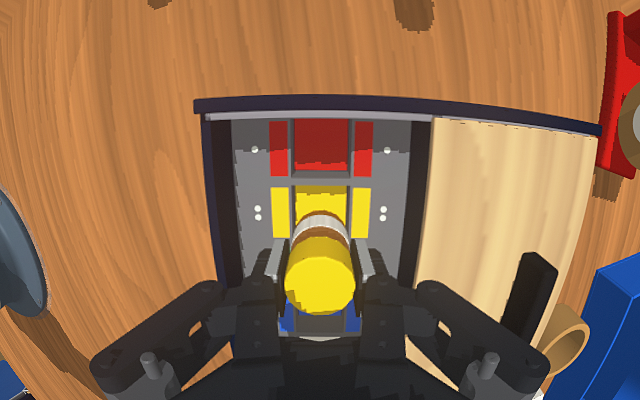

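```bash
python3 -m creep '[[0,[0,0.015,0.001],[0,0,0]],[0,[0,0.03,0.001],[0,0,0]],[0,[0,0.045,0.001],[0,0,0]],[0,[0,0.051,0.001],[0,0,0]],[0,[0,0.052,0.001],[0,0,0]],[0,[0,0.052,0.001],[0,0,0]]]'
```

```text
clock: 29.05
tool_pos: [466.7, 22.9, 38.5]
ee_rot: [-90.1, -0.1, -97.0]
ft_force: [-0.1, -0.0, -0.1]
grip_width: 0.361
```

```bash
python3 -m creep '[[0.55,[0,0,0],[0,0,0]],[0.55,[0,0,0],[0,0,0]],[0.55,[0,0,0],[0,0,0]],[0.55,[0,0,0],[0,0,0]],[0.55,[0,-0.03,0],[0,0,0]],[0.55,[0,-0.08,0],[0,0,0]],[0.55,[0,-0.12,0],[0,0,0]],[0.55,[0,-0.12,0],[0,0,0]],[0.55,[0,-0.12,0],[0,0,0]]]'; python3 - <<'E'
from h import *
im=cams.grab_frame('wrist'); save('w16',im); caps(im,cams.get_calibration('wrist'),66)
print(P[2]); go(549,330,200,-97.1)
E
```

```text
clock: 29.95
tool_pos: [466.5, 23.3, 158.2]
ee_rot: [-90.1, -0.0, -97.0]
ft_force: [0.8, 1.4, -0.4]
grip_width: 0.549
yellow [299, 174, 41, 47, 1214] [318.6, 200.5] [464.8, 22.0]
blue [304, 256, 32, 22, 606] [320.6, 266.4] [459.1, -38.4]
[465.562   21.8535]
-> (549, 330, 200, -97.1) shift [-0.3146, -0.0435, 0.0451] turn [0.0039, 0.0013, 0.0017]
```

View pics/w16.png

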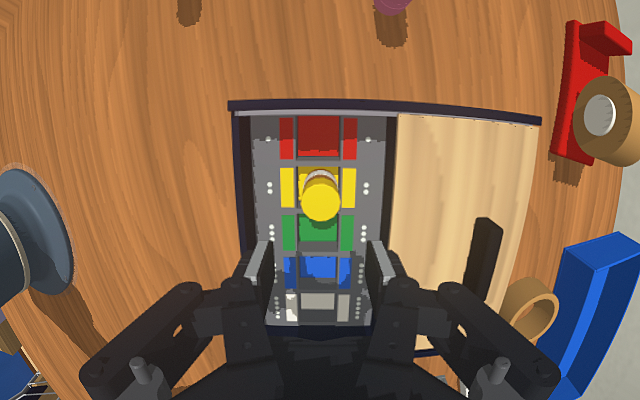

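Yellow stands in pocket 2 (measured cap at 464.8, 22.0 against 465.6, 21.9). Now blue.

```bash
python3 -m creep '[[0.6,[-0.05,-0.03,0.008],[0,0,0]],[0.6,[-0.1,-0.043,0.015],[0,0,0]],[0.6,[-0.15,-0.043,0.02],[0,0,0]],[0.6,[-0.2,-0.043,0.03],[0,0,0]],[0.6,[-0.25,-0.043,0.035],[0,0,0]],[0.6,[-0.3,-0.043,0.045],[0,0,0]],[0.6,[-0.315,-0.043,0.045],[0,0,0]],[0.6,[-0.315,-0.043,0.045],[0,0,0]],[0.6,[-0.315,-0.043,0.045],[0,0,0]],[0.6,[-0.315,-0.043,0.045],[0,0,0]]]'; python3 - <<'E'
from h import *
im=cams.grab_frame('wrist'); save('w17',im); caps(im,cams.get_calibration('wrist'),60)
go(549,381,60,-97.1);
E
```

```text
clock: 31.0
tool_pos: [549.5, 327.8, 198.5]
ee_rot: [-90.3, -0.3, -97.2]
ft_force: [0.2, -0.7, -0.4]
grip_width: 0.605
blue [297, 111, 35, 34, 925] [314.0, 127.7] [551.1, 380.5]
white [80, 0, 47, 36, 1309] [103.3, 17.0] [341.9, 545.0]
white [379, 227, 29, 26, 494] [395.0, 238.6] [619.3, 260.0]
-> (549, 381, 60, -97.1) shift [-0.0531, 0.1389, -0.0068] turn [0.0041, -0.0019, 0.0035]
```

View pics/w17.png

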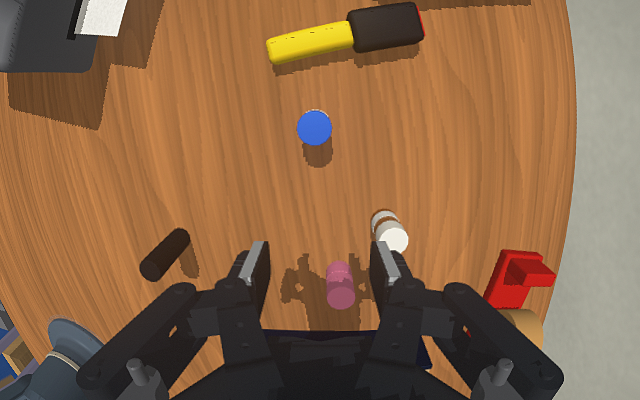

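```bash
python3 -m creep '[[0.6,[-0.03,0.02,-0.003],[0,0,0]],[0.6,[-0.053,0.05,-0.005],[0.004,0,0.003]],[0.6,[-0.053,0.09,-0.005],[0.004,0,0.003]],[0.6,[-0.053,0.13,-0.005],[0.004,0,0.003]],[0.6,[-0.053,0.16,-0.005],[0.004,0,0.003]],[0.6,[-0.053,0.169,-0.005],[0.004,0,0.003]],[0.6,[-0.053,0.169,-0.005],[0.004,0,0.003]],[0.6,[-0.053,0.169,-0.005],[0.004,0,0.003]],[0,[-0.053,0.169,-0.005],[0.004,0,0.003]],[0,[-0.053,0.169,-0.005],[0.004,0,0.003]],[0,[-0.053,0.169,-0.005],[0.004,0,0.003]],[0,[-0.053,0.169,-0.005],[0.004,0,0.003]],[0,[-0.053,0.169,-0.005],[0.004,0,0.003]],[0,[-0.053,0.169,-0.005],[0.004,0,0.003]]]' 30; python3 - <<'E'
from h import *
im=cams.grab_frame('wrist'); save('w18',im);p,R,s=pose(); print(p)
go(P[4][0],P[4][1],150,-97.1)
E
```

```text
clock: 32.45
tool_pos: [551.8, 383.8, 32.9]
ee_rot: [-89.8, 0.2, -97.0]
ft_force: [-1.1, -0.6, 7.6]
grip_width: 0.363
[551.81689104 383.77347509  32.87359282]
-> (np.float64(454.438), np.float64(-67.4535), 150, -97.1) shift [0.4593, -0.1189, -0.041] turn [-0.0031, 0.001, -0.0035]
```

View pics/w18.png

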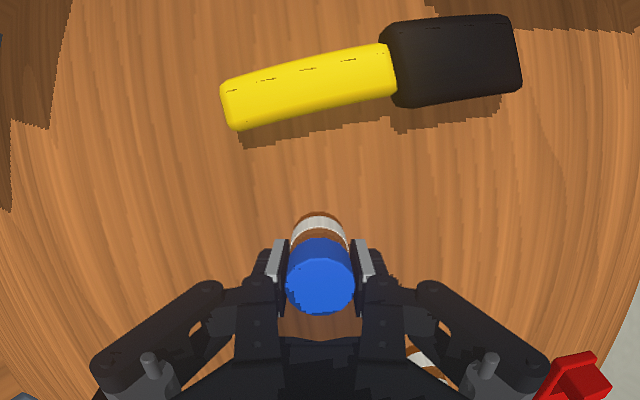

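```bash
python3 -m creep '[[0,[0,-0.03,0],[0,0,0]],[0,[0,-0.08,0],[0,0,0]],[0,[0.03,-0.119,-0.003],[0,0,0]],[0,[0.08,-0.119,-0.008],[0,0,0]],[0,[0.13,-0.119,-0.012],[0,0,0]],[0,[0.18,-0.119,-0.016],[0,0,0]],[0,[0.23,-0.119,-0.02],[0,0,0]],[0,[0.28,-0.119,-0.025],[0,0,0]],[0,[0.33,-0.119,-0.03],[0,0,0]],[0,[0.38,-0.119,-0.034],[0,0,0]],[0,[0.43,-0.119,-0.038],[-0.003,0,-0.003]],[0,[0.457,-0.119,-0.041],[-0.003,0,-0.003]],[0,[0.457,-0.1,-0.041],[-0.003,0,-0.003]],[0,[0.457,-0.06,-0.041],[-0.003,0,-0.003]],[0,[0.457,-0.06,-0.041],[-0.003,0,-0.003]],[0,[0.457,-0.06,-0.041],[-0.003,0,-0.003]]]'; python3 - <<'E'
from h import *
im=cams.grab_frame('wrist'); save('w19',im)
go(P[4][0],P[4][1],39,-97.1)
E
```

```text
clock: 34.1
tool_pos: [453.6, -65.7, 90.5]
ee_rot: [-90.2, -0.1, -97.1]
ft_force: [0.9, -0.4, -1.8]
grip_width: 0.367
-> (np.float64(454.438), np.float64(-67.4535), 39, -97.1) shift [0.0017, 0.0522, 0.0002] turn [0.0007, 0.0009, 0.0018]
```

View pics/w19.png

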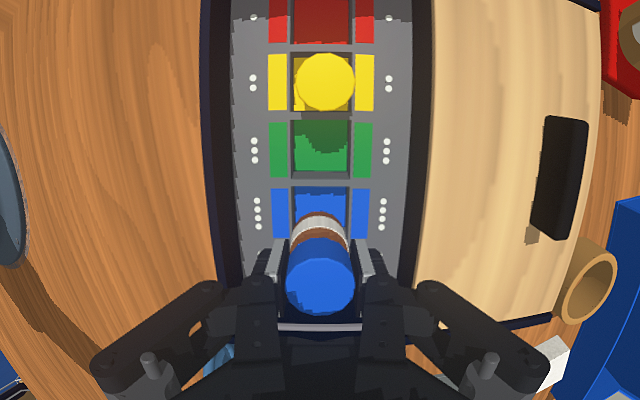

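```bash
python3 -m creep '[[0,[0,0.015,0.001],[0,0,0]],[0,[0,0.03,0.001],[0,0,0]],[0,[0,0.045,0.001],[0,0,0]],[0,[0,0.051,0.001],[0,0,0]],[0,[0,0.052,0.001],[0,0,0]],[0,[0,0.052,0.001],[0,0,0]]]'; python3 -m creep '[[0.55,[0,0,0],[0,0,0]],[0.55,[0,0,0],[0,0,0]],[0.55,[0,0,0],[0,0,0]],[0.55,[0,0,0],[0,0,0]],[0.55,[0,-0.03,0],[0,0,0]],[0.55,[0,-0.08,0],[0,0,0]],[0.55,[0,-0.12,0],[0,0,0]],[0.55,[0,-0.12,0],[0,0,0]],[0.55,[0,-0.12,0],[0,0,0]]]'; python3 - <<'E'
from h import *
im=cams.grab_frame('wrist'); save('w20',im); caps(im,cams.get_calibration('wrist'),66)
print(P[4]); go(610,215,220,-97.1)
E
```

```text
clock: 34.75
tool_pos: [455.6, -65.7, 39.1]
ee_rot: [-90.0, -0.1, -97.0]
ft_force: [0.1, 0.2, -0.6]
grip_width: 0.367
clock: 35.65
tool_pos: [455.4, -65.2, 158.8]
ee_rot: [-90.0, -0.0, -97.0]
ft_force: [-0.3, 0.6, -0.5]
grip_width: 0.55
yellow [298, 69, 44, 40, 1386] [319.0, 89.3] [464.7, 20.1]
blue [298, 175, 40, 47, 1358] [316.8, 199.8] [452.3, -65.9]
white [519, 320, 23, 28, 325] [532.9, 332.9] [701.3, -276.0]
[454.438  -67.4535]
-> (610, 215, 220, -97.1) shift [-0.297, -0.063, 0.1199] turn [0.0028, 0.0013, 0.0015]
```

View pics/w20.png

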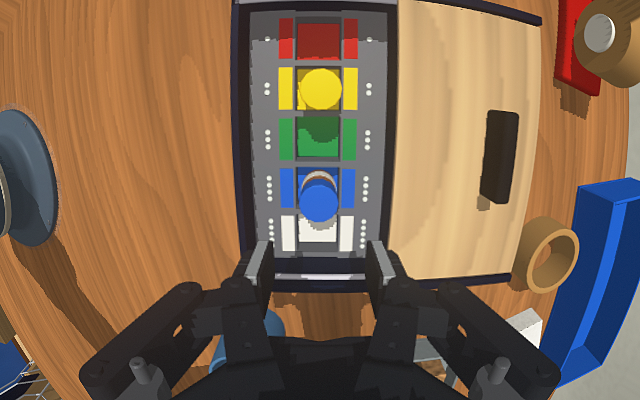

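```bash
python3 -m creep '[[0.6,[-0.03,-0.04,0.015],[0,0,0]],[0.6,[-0.08,-0.063,0.03],[0,0,0]],[0.6,[-0.12,-0.063,0.05],[0,0,0]],[0.6,[-0.17,-0.063,0.07],[0,0,0]],[0.6,[-0.21,-0.063,0.09],[0,0,0]],[0.6,[-0.26,-0.063,0.11],[0,0,0]],[0.6,[-0.297,-0.063,0.12],[0,0,0]],[0.6,[-0.297,-0.063,0.12],[0,0,0]],[0.6,[-0.297,-0.063,0.12],[0,0,0]],[0.6,[-0.297,-0.063,0.12],[0,0,0]]]'; python3 - <<'E'
from h import *
im=cams.grab_frame('wrist'); save('w21',im); caps(im,cams.get_calibration('wrist'),60)
go(617,259,30,-97.1)
E
```

```text
clock: 36.7
tool_pos: [610.0, 212.6, 218.8]
ee_rot: [-90.2, -0.2, -97.2]
ft_force: [-0.4, -0.8, 0.2]
grip_width: 0.601
white [305, 116, 32, 33, 822] [320.7, 132.3] [617.0, 258.1]
-> (617, 259, 30, -97.1) shift [-0.0477, 0.1893, 0.0016] turn [0.0036, -0.002, 0.0035]
```

View pics/w21.png

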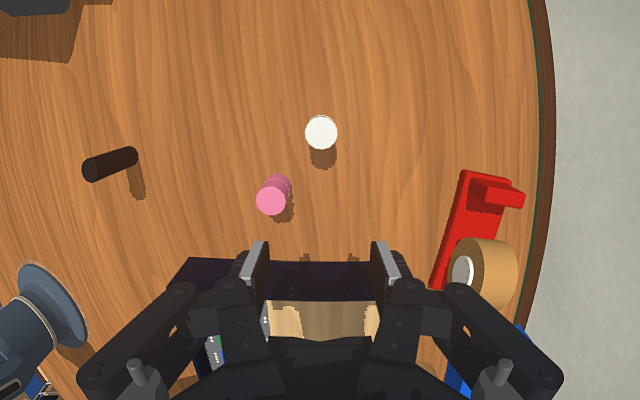

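```bash
python3 -m creep '[[0.6,[-0.03,0.02,0.001],[0,0,0]],[0.6,[-0.047,0.06,0.001],[0.004,0,0.003]],[0.6,[-0.047,0.11,0.001],[0.004,0,0.003]],[0.6,[-0.047,0.15,0.001],[0.004,0,0.003]],[0.6,[-0.047,0.18,0.001],[0.004,0,0.003]],[0.6,[-0.047,0.189,0.001],[0.004,0,0.003]],[0.6,[-0.047,0.189,0.001],[0.004,0,0.003]],[0.6,[-0.047,0.189,0.001],[0.004,0,0.003]],[0,[-0.047,0.189,0.001],[0.004,0,0.003]],[0,[-0.047,0.189,0.001],[0.004,0,0.003]],[0,[-0.047,0.189,0.001],[0.004,0,0.003]],[0,[-0.047,0.189,0.001],[0.004,0,0.003]],[0,[-0.047,0.189,0.001],[0.004,0,0.003]],[0,[-0.047,0.189,0.001],[0.004,0,0.003]]]' 30; python3 - <<'E'
from h import *
im=cams.grab_frame('wrist'); save('w22',im);p,R,s=pose(); print(p)
go(P[5][0],P[5][1],150,-97.1)
E
```

```text
clock: 38.15
tool_pos: [618.2, 261.3, 33.4]
ee_rot: [-89.7, 0.2, -97.0]
ft_force: [-1.7, 0.1, 6.2]
grip_width: 0.36
[618.21534749 261.24657159  33.45322197]
-> (np.float64(448.876), np.float64(-112.107), 150, -97.1) shift [0.391, -0.1183, -0.1217] turn [-0.0045, 0.001, -0.003]
```

View pics/w22.png

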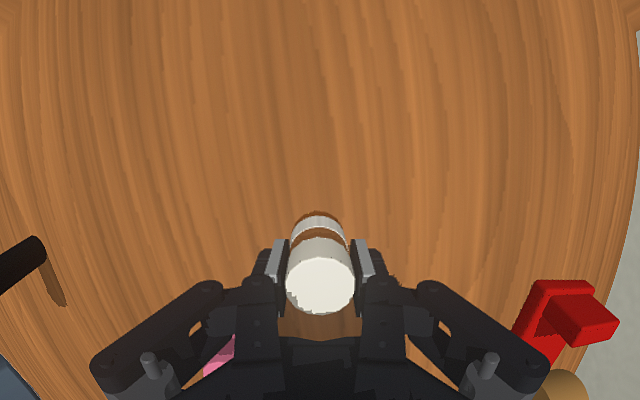

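```bash
python3 -m creep '[[0,[0,-0.03,0],[0,0,0]],[0,[0,-0.08,0],[0,0,0]],[0,[0.03,-0.12,-0.01],[0,0,0]],[0,[0.07,-0.14,-0.03],[0,0,0]],[0,[0.11,-0.14,-0.05],[0,0,0]],[0,[0.15,-0.14,-0.07],[0,0,0]],[0,[0.19,-0.14,-0.09],[0,0,0]],[0,[0.24,-0.14,-0.1],[0,0,0]],[0,[0.29,-0.14,-0.11],[0,0,0]],[0,[0.34,-0.14,-0.121],[-0.004,0,-0.003]],[0,[0.38,-0.14,-0.121],[-0.004,0,-0.003]],[0,[0.389,-0.119,-0.121],[-0.004,0,-0.003]],[0,[0.389,-0.1,-0.121],[-0.004,0,-0.003]],[0,[0.389,-0.06,-0.121],[-0.004,0,-0.003]],[0,[0.389,-0.06,-0.121],[-0.004,0,-0.003]],[0,[0.389,-0.06,-0.121],[-0.004,0,-0.003]]]'; python3 - <<'E'
from h import *
im=cams.grab_frame('wrist'); save('w23',im)
go(P[5][0],P[5][1],39.5,-97.1)
E
```

```text
clock: 39.8
tool_pos: [448.9, -110.7, 91.0]
ee_rot: [-90.2, -0.1, -97.1]
ft_force: [0.6, 0.2, 0.4]
grip_width: 0.369
-> (np.float64(448.876), np.float64(-112.107), 39.5, -97.1) shift [0.0013, 0.0523, -0.0008] turn [0.0003, 0.0006, 0.0019]
```

View pics/w23.png

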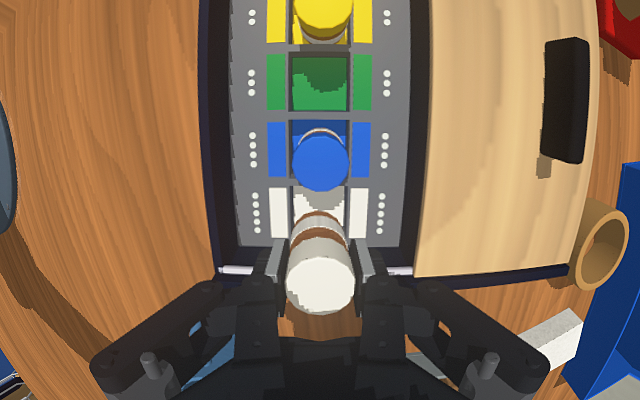

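```bash
python3 -m creep '[[0,[0,0.015,0],[0,0,0]],[0,[0,0.03,0],[0,0,0]],[0,[0,0.045,0],[0,0,0]],[0,[0,0.051,0],[0,0,0]],[0,[0,0.052,0],[0,0,0]],[0,[0,0.052,0],[0,0,0]]]'; python3 -m creep '[[0.55,[0,0,0],[0,0,0]],[0.55,[0,0,0],[0,0,0]],[0.55,[0,0,0],[0,0,0]],[0.55,[0,0,0],[0,0,0]],[0.55,[0,-0.03,0],[0,0,0]],[0.55,[0,-0.08,0],[0,0,0]],[0.55,[0,-0.12,0],[0,0,0]],[0.55,[0,-0.14,0],[0,0,0]],[0.55,[-0.05,-0.16,0],[0,0,0]],[0.55,[-0.09,-0.16,0],[0,0,0]],[0.55,[-0.09,-0.16,0],[0,0,0]],[0.55,[-0.09,-0.16,0],[0,0,0]]]'; python3 - <<'E'
from h import *
im=cams.grab_frame('wrist'); save('w24',im); caps(im,cams.get_calibration('wrist'),66)
print(P[5])
im=cams.grab_frame('scene'); save('scene24',im,2,(180,110,520,350))
go(598,-40,150,-97.1); go(598,-40,87,-97.1)
E
```

```text
clock: 40.45
tool_pos: [449.9, -110.6, 39.7]
ee_rot: [-90.0, -0.1, -97.0]
ft_force: [-0.2, -0.8, -0.7]
grip_width: 0.365
clock: 41.65
tool_pos: [460.2, -20.1, 198.4]
ee_rot: [-90.1, -0.1, -96.9]
ft_force: [-0.4, -0.8, -1.2]
grip_width: 0.548
yellow [302, 125, 37, 33, 995] [320.2, 140.7] [465.7, 19.6]
blue [302, 205, 34, 45, 930] [318.2, 230.6] [453.2, -66.5]
white [304, 261, 30, 23, 475] [320.4, 271.7] [449.7, -113.2]
[ 448.876 -112.107]
-> (598, -40, 150, -97.1) shift [0.0005, 0.0478, 0.1394] turn [0.0027, -0.0007, 0.0026]
-> (598, -40, 87, -97.1) shift [0.0003, 0.1108, 0.1396] turn [0.0027, -0.0007, 0.0026]
```

View pics/w24.png

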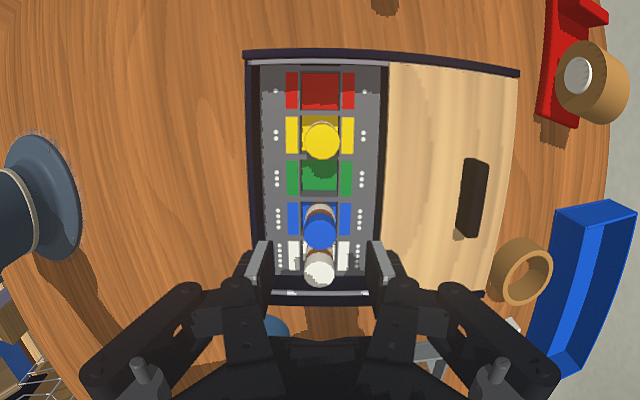

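View pics/scene24.png

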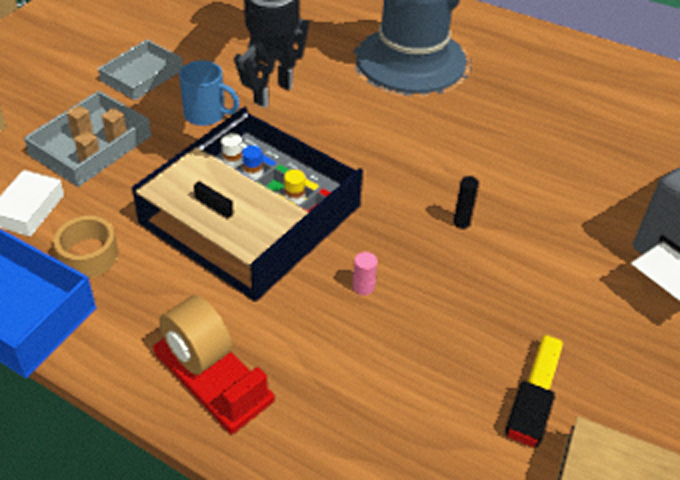

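```bash
python3 -m creep '[[0.5,[0,0,0.04],[0,0,0]],[0.5,[0,0,0.09],[0,0,0]],[0.5,[0,0.02,0.135],[0,0,0]],[0.5,[0,0.05,0.14],[0.003,0,0.003]],[0.5,[0,0.08,0.14],[0.003,0,0.003]],[0.5,[0,0.1,0.14],[0.003,0,0.003]],[0.5,[0,0.108,0.14],[0.003,0,0.003]],[0.5,[0,0.108,0.14],[0.003,0,0.003]],[0,[0,0.108,0.14],[0.003,0,0.003]],[0,[0,0.108,0.14],[0.003,0,0.003]],[0,[0,0.108,0.14],[0.003,0,0.003]],[0,[0,0.108,0.14],[0.003,0,0.003]],[0,[0,0.108,0.14],[0.003,0,0.003]],[0,[0,0.108,0.14],[0.003,0,0.003]]]' 20; python3 - <<'E'
from h import *
im=cams.grab_frame('wrist'); save('w25',im)
E
```

```text
clock: 43.15
tool_pos: [598.1, -38.6, 91.5]
ee_rot: [-90.0, 0.1, -97.1]
ft_force: [-5.0, -0.4, 5.6]
grip_width: 0.155
```

View pics/w25.png

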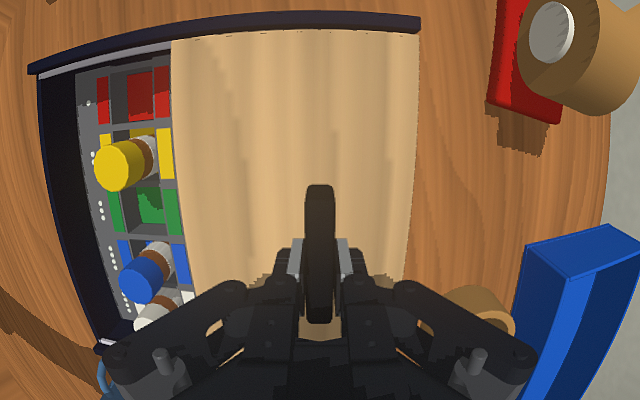

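```bash
python3 -m creep '[[0,[0,-0.001,-0.01],[0,0,0]],[0,[0,-0.001,-0.03],[0,0,0]],[0,[0,-0.001,-0.05],[0,0,0]],[0,[0,-0.001,-0.07],[0,0,0]],[0,[0,-0.001,-0.09],[0,0,0]],[0,[0,-0.001,-0.105],[0,0,0]],[0,[0,-0.001,-0.115],[0,0,0]],[0,[0,-0.001,-0.118],[0,0,0]],[0,[0,-0.001,-0.118],[0,0,0]],[0,[0,-0.001,-0.118],[0,0,0]]]';python3 -m creep '[[0,[0,0,-0.001],[0,0,0]],[0,[0,0,-0.002],[0,0,0]],[0,[0,0,-0.003],[0,0,0]],[0,[0,0,-0.003],[0,0,0]]]'
```

```text
clock: 44.2
tool_pos: [482.1, -23.6, 91.4]
ee_rot: [-90.0, 0.1, -97.0]
ft_force: [-1.7, 0.5, 5.0]
grip_width: 0.154
clock: 44.6
tool_pos: [480.1, -23.3, 91.4]
ee_rot: [-89.8, 0.1, -97.0]
ft_force: [2.1, 1.9, 4.4]
grip_width: 0.155
```

```bash
python3 -m creep '[[0,[0,0,-0.001],[0,0,0]],[0,[0,0,-0.002],[0,0,0]],[0,[0,0,-0.002],[0,0,0]]]';python3 -m creep '[[0,[0,0,-0.001],[0,0,0]],[0,[0,0,-0.002],[0,0,0]],[0,[0,0,-0.002],[0,0,0]]]'
```

```text
clock: 44.9
tool_pos: [477.7, -23.0, 91.4]
ee_rot: [-89.9, 0.1, -97.0]
ft_force: [2.0, 1.5, 5.5]
grip_width: 0.158
clock: 45.2
tool_pos: [475.6, -22.8, 91.4]
ee_rot: [-89.9, 0.1, -97.0]
ft_force: [1.1, 2.1, 6.6]
grip_width: 0.158
```

```bash
python3 -m creep '[[0,[0,0,-0.001],[0,0,0]],[0,[0,0,-0.002],[0,0,0]],[0,[0,0,-0.002],[0,0,0]]]';python3 -m creep '[[0,[0,0,-0.001],[0,0,0]],[0,[0,0,-0.002],[0,0,0]],[0,[0,0,-0.002],[0,0,0]]]';python3 -m creep '[[0,[0,0,-0.001],[0,0,0]],[0,[0,0,-0.002],[0,0,0]],[0,[0,0,-0.002],[0,0,0]]]'
```

```text
clock: 45.5
tool_pos: [474.1, -22.6, 91.4]
ee_rot: [-89.8, 0.1, -97.0]
ft_force: [3.1, 1.4, 5.5]
grip_width: 0.153
clock: 45.8
tool_pos: [474.0, -22.6, 91.5]
ee_rot: [-89.6, 0.0, -97.0]
ft_force: [8.4, 0.6, -1.5]
grip_width: 0.158
clock: 46.1
tool_pos: [474.0, -22.6, 91.5]
ee_rot: [-89.3, -0.0, -97.0]
ft_force: [14.0, 0.5, -8.9]
grip_width: 0.153
```

Hit the stop: shut. Relax, release, lift and check.

```bash
python3 -m creep '[[0,[0,0,0.004],[0,0,0]],[0,[0,0,0.004],[0,0,0]],[0.5,[0,0,0.004],[0,0,0]],[0.5,[0,0,0.004],[0,0,0]],[0.5,[0,0,0.004],[0,0,0]],[0.5,[0,-0.02,0.004],[0,0,0]],[0.5,[0,-0.06,0.004],[0,0,0]],[0.5,[0,-0.11,0.004],[0,0,0]],[0.5,[0,-0.15,0.004],[0,0,0]],[0.5,[-0.05,-0.15,0.004],[0,0,0]],[0.5,[-0.1,-0.15,0.004],[0,0,0]],[0.5,[-0.1,-0.15,0.004],[0,0,0]],[0.5,[-0.1,-0.15,0.004],[0,0,0]]]'; python3 - <<'E'
from h import *
im=cams.grab_frame('wrist'); save('w26',im)
im=cams.grab_frame('scene'); save('scene26',im,2,(180,110,520,350))
im=cams.grab_frame('top'); save('top26',im,2.2,(160,60,520,320))
E
```

```text
clock: 47.4
tool_pos: [484.3, 77.2, 240.4]
ee_rot: [-90.0, -0.0, -96.9]
ft_force: [0.8, -1.5, -0.1]
grip_width: 0.502
```

View pics/w26.png

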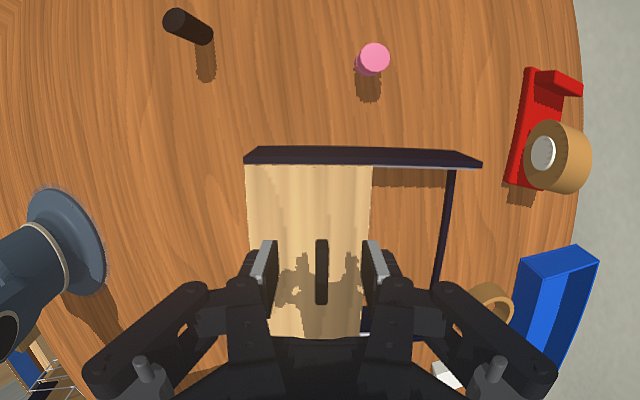

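View pics/scene26.png

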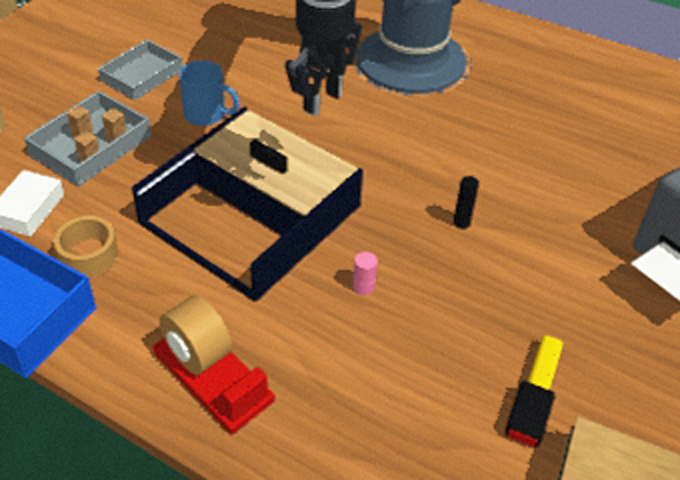

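View pics/top26.png

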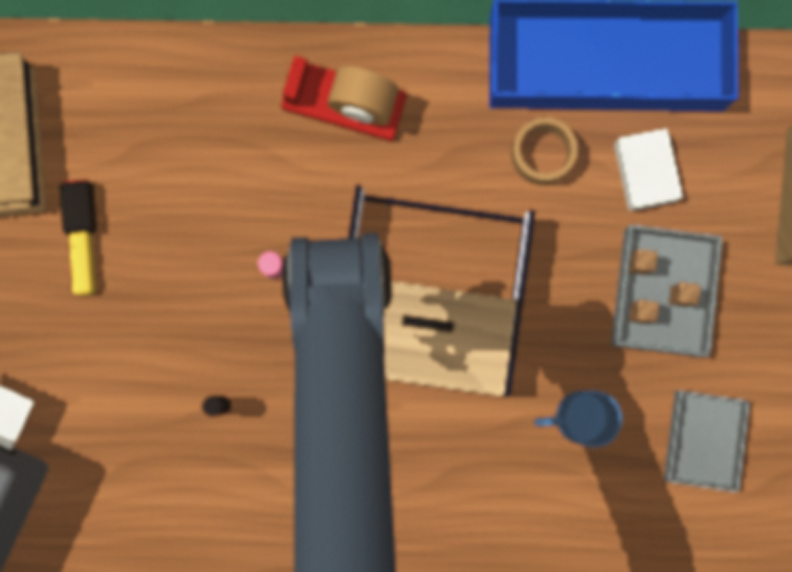

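```bash
python3 - <<'E'
from h import *
for px in [(321,240)]:
    print(onz('wrist',px,107)[:2])
print(proj('wrist',[474,-22.6,107]), proj('wrist',[474+35*.1236,-22.6+35*.992,107]))
im=cv2.imread('pics/w26.png'); cv2.imwrite('pics/w26z.png',cv2.resize(im[140:350,230:390],None,fx=3.5,fy=2.8,interpolation=cv2.INTER_CUBIC))
E
```

```text
[479.50982091  18.7631236 ]
[320.6274497  275.75398274] [320.64122324 246.07829478]
```

View pics/w26z.png

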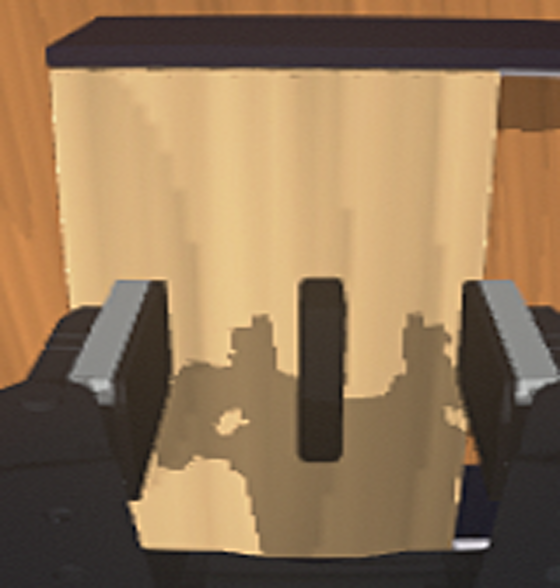

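```bash
python3 -c "
from plant import job
print(job.hand_in())"
```

```text
the job is handed in; nothing more can be done
None
```

The kit is packed and the job was handed in at about 47.5 s of the allowed 210 s; no verdict was reported.

**What I did:**
- **Cover:** I slid it open until I felt its end stop.
- **Blocks:** There were three, in pockets 3, 4 and 5. I moved all of them to the larger grey tray.
- **Bottles:** Only yellow, blue and white were on the table. I stood them in pockets 2, 4 and 5 in that order and left pockets 1 and 3 empty.
- **Closing:** I slid the cover shut against its other stop, let go and moved clear.

**Last checks:**
- **Bottles:** Just before closing, all three looked upright, and the caps measured about 1 to 2.5 mm from their pocket centres.
- **Cover:** It travelled the full distance between the stops. In the last picture its handle was within about 1 mm of the shut position, with the cover edge flush with the case.
- **Blocks and bystanders:** All three blocks stand in the tray. The pink bottle and the other bystanders look unmoved.

**Disagreements:**
- My first wrist-camera reading of the tray corner was about 15 mm off because I took the wrong edge. Corrected, it agreed with the top view to within about 6 mm.
- I was about 9 mm off along the row when picking up block 5, but the grip held.
- The bottles can't be seen under the shut cover, so their final positions rest on the check made before closing.

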